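Pack the sample tub: bottles, desiccant from the dosing wheel, lid

TASK

Pack the sample tub for storage: stand or lay every sample bottle from the bench in it, and dose every desiccant puck left in the wheel into it by turning the wheel until a loaded pocket is over the drop hole and then tipping the pan with its handle, one puck at a time and never touching a puck with the gripper. Then draw the tub out from under the doser and fit the lid, pressing it down firmly until it is fully down on its seal and level. Leave the other things on the bench where they are.

Things in the scene. Friction and masses are not known exactly. Their poses are not given: they have to be found in the camera images.
- doser: Fixed bench dosing unit; place and yaw vary. Cream housing (y -9 to +116 mm, 220 mm wide) under a steel deck 230 x 230 mm, deck top 233 mm above the bench, which carries the wheel and overhangs to y -115 mm. Origin: on the bench, exactly below the wheel's axis; z up. The tub stands on the -y side.
- drop_hole (a point): Centre of the drop hole, at the deck's top: 67 mm from the wheel's axis towards the doser's -y, 233 mm above the bench. Opening 104 mm along the doser's x by 81 mm along y. A puck falls through by itself when its pocket comes within about 0.1 rad of the hole, and lands in the pan.
- wheel (a joint): Angle (rad) of the wheel about the doser's z, anticlockwise from above positive; turns either way (-7 to 7), stays where left (friction 0.15 Nm). Aluminium, 224 mm across, 234 to 267 mm above the bench; five open sector pockets 72 degrees apart, without floor: vanes push the pucks over the deck. At 0 a pocket is exactly over the hole; it starts near 0 with that pocket empty.
- wheel_handle (a point): Middle of the wheel's black handle bar, on the wheel's axis, 290 mm above the bench. The bar is 90 mm long, 16 mm thick, 40 mm tall (266 to 306 mm above the bench); it lies along the doser's x when joint wheel is 0 and turns with the wheel. Site x is along the bar.
- pan (a joint): Tip angle (rad) of the steel pan under the drop hole: 0 at rest (floor leaning slightly back), 1.1 fully tipped down towards the doser's -y, over the tub. A weak spring (about 3 N at the handle) brings it back when let go. It holds one puck; with two the wheel may jam. The puck slides out between about 0.2 and 0.7 rad: tip fully and hold a second.
- pan_handle (a point): Middle of the pan's crank handle: a black bar 16 mm thick, 54 mm of it free, along the doser's x, outboard of the crank arm (at x -140 mm). It swings on an 85 mm radius about the shaft, which runs along the doser's x at y -24 mm, 191 mm above the bench. At rest it is straight above the shaft (x -175, y -24, 276 mm up); tipping swings it towards -y and down.
- tub: Open grey plastic tub, 140 mm (x) by 200 mm (y), walls and floor 5 mm, rim 95 mm above its underside, loose, 0.35 kg. Origin: centre of its underside. It starts docked under the doser, centre about 182 mm from the wheel's axis on the doser's -y side, axes along the doser's. It must be drawn about 70 mm towards -y before the lid can come down on it.
- tub_bay (a point): Centre of the floor of the tub's bottle bay, at tub y -50 mm, 5 mm above its underside: 130 mm (x) by 90 mm (y), open to above, room for three bottles side by side along x, 42 mm apart. A divider 90 mm high (y -3 mm) parts it from the +y bay, which stands under the pan and receives the pucks.
- lid: Loose white lid, 154 mm (x) by 214 mm (y), lying skirt down, 0.2 kg. Origin: centre of the skirt's lower edge. The skirt goes round the tub's rim with 3 mm play a side; the plate's underside is 14 mm above the origin. Handle: a bar along y, 70 mm long, 16 mm thick, 20 to 50 mm above the origin. Either way round fits. Seated, its origin is 82 mm above the tub's underside (88 mm unpressed).
- tub_pull (a point): Middle of the pull rib on the tub's -y end: 14 mm thick (x), 50 mm long (y), 45 to 70 mm above the tub's underside. The point is 130 mm from the tub's centre.
- seal (a joint): How far (m) the black soft seal on the tub's rim is squeezed: 0 as new (its top 102 mm above the tub's underside), 0.006 fully squeezed (96 mm). It takes about 8 N straight down and stays down.
- bottle1: Square amber sample bottle with a black round cap, 36 x 36 mm body 66 mm high, 86 mm in all, cap 30 mm across; 90 g. Origin: centre of its underside, z towards the cap. Stands on the bench at the start; may be absent.
- bottle2: Square amber sample bottle with a black round cap, 36 x 36 mm body 66 mm high, 86 mm in all, cap 30 mm across; 90 g. Origin: centre of its underside, z towards the cap. Stands on the bench at the start; may be absent.
- bottle3: Square amber sample bottle with a black round cap, 36 x 36 mm body 66 mm high, 86 mm in all, cap 30 mm across; 90 g. Origin: centre of its underside, z towards the cap. Stands on the bench at the start; may be absent.
- puck1: White desiccant puck, 60 mm in diameter, 18 mm high, 50 g, slippery (friction 0.2). Origin: centre of its underside. Lies in one of the wheel's pockets at the start; may be absent. Not to be touched by the gripper.
- puck2: White desiccant puck, 60 mm in diameter, 18 mm high, 50 g, slippery (friction 0.2). Origin: centre of its underside. Lies in one of the wheel's pockets at the start; may be absent. Not to be touched by the gripper.
- puck3: White desiccant puck, 60 mm in diameter, 18 mm high, 50 g, slippery (friction 0.2). Origin: centre of its underside. Lies in one of the wheel's pockets at the start; may be absent. Not to be touched by the gripper.
- puck4: White desiccant puck, 60 mm in diameter, 18 mm high, 50 g, slippery (friction 0.2). Origin: centre of its underside. Lies in one of the wheel's pockets at the start; may be absent. Not to be touched by the gripper.
- beaker: Glass beaker, 70 mm wide, 90 mm tall; a bystander, to be left alone. Origin: centre of its underside.
- funnel: Blue funnel standing mouth down, 100 mm wide, 110 mm tall; a bystander, to be left alone. Origin: centre of its underside.
- solvent: White plastic bottle, 66 mm wide, 150 mm tall; a bystander, to be left alone. Origin: centre of its underside.
Not all that is in view belongs to the job. Leave any turquoise look-alike of the bottle3 alone.

How it is judged:
By the outcome, as a careful person would: the job done as asked, in the order asked, and still so for the second after the job is handed in, with the robot touching nothing.
Of bottle1, bottle2, bottle3 only 2 to 3 are there at a start; the rules pass over those that are not, and their reading is None.
Of puck1, puck2, puck3, puck4 only 1 to 2 are there at a start; the rules pass over those that are not, and their reading is None.
At some moment in a run one of bottle1, bottle2, bottle3, lid may be knocked a few centimetres aside while the robot is not near it.
Once in a run the grip may slacken for a moment while it holds something.
It also fails if it takes over 210 s, if anything falls off the work surface, if the arm or the gripper's body presses on something with over 40 N, if the wrist force passes 120 N, or if a joint passes its speed limit or range.

ROBOT

A 6-joint arm with a two-finger parallel gripper is mounted at the origin on the work surface. World frame = base frame: x ahead of the robot, y to its left, z up, the work surface at z = 0. Lengths are in m, angles in rad, forces in N, time in s.
With the tool pointing down it reaches from about 0.375 to 0.975 m from the base axis. Payload 3.8 kg.
Tool frame: the origin (TCP) lies at the very end of the fingers, on their centre line; the grasp point (between the pads) lies 19 mm behind it (bot.grip_point_offset is the distance from the TCP to the grasp point, in m); z points along the fingers, x is the direction in which the jaws open and shut, and the axes are right-handed (so a half turn about z gives the same grasp; the last joint's range is limited). The gripper opens to 85 mm and grips with 20 to 120 N. Pads are 22 mm wide; open, the fingers measure 114 mm over their backs; the gripper's body (76 mm by 85 mm) begins 54 mm behind the grasp point. The pads swing forward as they close: fully open they stand 13 mm farther back than shut.
Start: joints at [1.091, 0.264, 1.604, -0, 1.274, -0.037], TCP at [0.289, 0.61, 0.231] pointing down, gripper open.
Joint ranges: [-2.63, 2.63], [-0.94, 2.18], [0.31, 2.57], [-1.31, 4.45], [0, 2.66], [-2.55, 2.55]. Speed limits (rad/s): [2.57, 2.57, 3.14, 3.14, 3.14, 3.14].

INTERFACE

Orientations are given as a rotation vector (axis times angle).
In Python, from workcell import bot, read_camera gives the robot as it stands.
- The arm moves only by the tool arm_command, never from a script. Its argument "rows" is a list of rows, each an object with "delta_rot": the turn, a rotation vector about the tool's x, y, z in rad, a list of three; "xyz": the shift along the tool's x, y, z in m, a list of three; "gripper": the finger opening in m, from 0 to 0.0854. A call has 1 to 12 rows; each row shifts and turns the commanded pose from where the row before left it, along the tool's axes as they then stand; what a row does not reach is not made up. A row lasts 1/10 s, in which the tool goes at most 50 mm and 8.59 degrees, less where a joint would pass 70% of its speed; a pose out of reach is approached as far as the arm can. A call is refused whole if a number of a shift passes 0.05 or a number of a turn 0.15, either way. A call with a gripper value outside its range is refused whole. The fingers move at their own pace and stop on an object; "force" is the grip in N (left out, the last holds). Time passes only in rows, so rows that do not move let the fingers close. It gives the time, the measured TCP pose, the force and the opening at its end, in the units of the state.
- bot.read_state(): the state, without advancing time (a new reading comes with each control period).
- read_camera(name): name is "scene" or "top"; returns a dict with "pixels" (420x560x3 uint8, red, green, blue), "range_z" (420x560 float32, m along the optical axis (not along the pixel's ray), 0 where there is no reading), "intrinsics" (3x3 intrinsics, pixels), "camera_from_world" (4x4, takes a point from world to camera coordinates). Camera axes: x right, y up, looking along -z (the intrinsics and any distortion apply to the point x, -y, -z); pixel columns grow to the right and rows downward; lengths in m; the calibration is good to about 2 mm. A picture is of the moment at which its call begins.
- bot.finish_job(): hands the job in, once; it reports no verdict.
The state is a dict: "time": time; "q": joint angles; "joint_vel": joint speeds; "joint_torque": joint torques, N m; "tool_pos": TCP position; "tcp_rot": TCP orientation; "wrist_force": force on the tool from outside, world axes, zero at the start; "torque": the same for the moment, N m; "width": opening from 0.0 (shut) to 1.0 (fully open).
Only numpy, scipy, OpenCV 4.12 (cv2) and the standard library are available. Lean on these libraries where they do the work, as an engineer would, in place of code of your own. Each camera call takes 0.05 s, during which the arm holds its last target.

## Working session

There is one attempt and no reset: what is moved stays moved. The work goes in short steps, Python scripts to look and compute and a tool call to move; the robot and the scene stay as the last step left them, time stands still between calls to the robot, and variables do not carry over. Pictures are saved under pics/ and viewed, and the job is handed in when it is done.

Besides the shell and the picture viewer there is one more tool, called after ">>>" by a JSON object that holds its "op" and its "data". arm_command: Moves the arm, as the interface text tells. Its arguments: {"type":"object","properties":{"rows":{"type":"array","items":{"type":"object","properties":{"delta_rot":{"type":"array","items":{"type":"number"}},"xyz":{"type":"array","items":{"type":"number"}},"gripper":{"type":"number"}}}},"force":{"type":"number"}},"required":["rows"]}

```bash
ls; mkdir -p pics; python3 - <<'E'
from workcell import bot, read_camera
import cv2
print(bot.read_state()); print(bot.grip_point_offset)
for n in ("scene","top"):
    r=read_camera(n); cv2.imwrite(f"pics/{n}0.png",r["pixels"][:,:,::-1]); print(r["intrinsics"],r["camera_from_world"])
E
```

```text
pics
{'time': 0.0, 'q': array([ 1.09109128e+00,  2.64746704e-01,  1.60536039e+00,  2.46768574e-05,
        1.27366387e+00, -3.68915234e-02]), 'joint_vel': array([-0.00160289,  0.00016487,  0.00151603,  0.00099013,  0.001673  ,
       -0.00057467]), 'joint_torque': array([-2.45632524e-03, -5.15123785e+01, -3.67309284e+01, -5.12149345e-04,
        1.32540800e-02,  1.75438527e-05]), 'tool_pos': array([0.288887  , 0.60927013, 0.22997369]), 'tcp_rot': array([ 2.65414458,  1.67879614, -0.00297489]), 'wrist_force': array([ 0.77520373, -0.7662371 , -0.10094421]), 'torque': array([ 0.01067981, -0.02651844,  0.05014899]), 'width': 1.0018783884173095}
0.0187
[[471.93737612   0.         273.30379898]
 [  0.         471.93737612 210.04429252]
 [  0.           0.           1.        ]] [[ 0.81682782  0.57634872  0.02478836 -0.40469018]
 [-0.31509332  0.40974651  0.8560514  -0.04032534]
 [ 0.48322719 -0.70705724  0.51629598 -1.5969489 ]
 [ 0.          0.          0.          1.        ]]
[[476.99728926   0.         278.5849238 ]
 [  0.         476.99728926 208.48863133]
 [  0.           0.           1.        ]] [[-0.06210221 -0.99806585 -0.00280501  0.04526394]
 [ 0.97727943 -0.06137899  0.20287318 -0.46953264]
 [-0.20265296  0.0098576   0.979201   -1.69457061]
 [ 0.          0.          0.          1.        ]]
```

View pics/scene0.png

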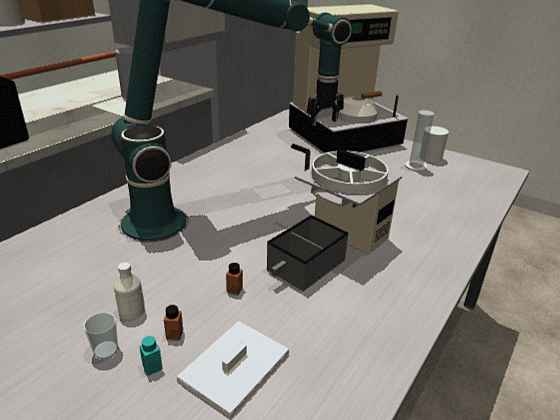

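View pics/top0.png

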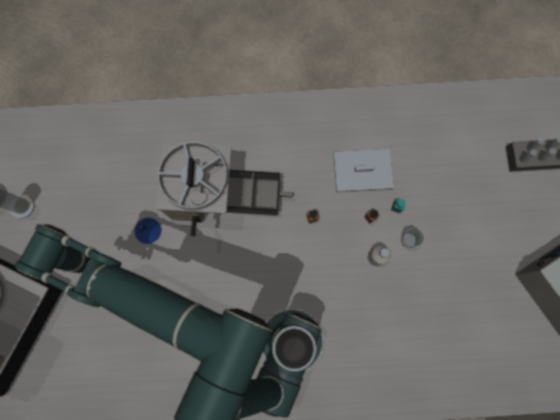

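```bash
cat > h.py <<'E'
import numpy as np, cv2
from scipy.spatial.transform import Rotation as R
from workcell import bot, read_camera
def cam(n):
    r=read_camera(n); r['K']=np.array(r['intrinsics']); r['T']=np.array(r['camera_from_world']); r['Ti']=np.linalg.inv(r['T']); return r
def cloud(r):
    d=r['range_z']; v,u=np.mgrid[0:d.shape[0],0:d.shape[1]]; K=r['K']
    P=np.stack([(u-K[0,2])/K[0,0]*d,-(v-K[1,2])/K[1,1]*d,-d],-1)
    W=P@r['Ti'][:3,:3].T+r['Ti'][:3,3]; W[d==0]=np.nan; return W
def proj(r,p):
    c=np.atleast_2d(p)@r['T'][:3,:3].T+r['T'][:3,3]; K=r['K']
    return np.stack([K[0,2]+K[0,0]*c[:,0]/-c[:,2],K[1,2]-K[1,1]*c[:,1]/-c[:,2]],-1)
def pix2z(r,u,v,z):
    K=r['K']; d=np.array([(u-K[0,2])/K[0,0],-(v-K[1,2])/K[1,1],-1]); d=r['Ti'][:3,:3]@d; o=r['Ti'][:3,3]
    return o+d*(z-o[2])/d[2]
def crop(r,name,u0,u1,v0,v1,s):
    im=r['pixels'][v0:v1,u0:u1,::-1]; cv2.imwrite('pics/'+name,cv2.resize(im,None,fx=s,fy=s,interpolation=cv2.INTER_CUBIC))
def st():
    s=bot.read_state(); M=R.from_rotvec(s['tcp_rot']).as_matrix()
    print('t',round(s['time'],2),'p',s['tool_pos'].round(4),'x',M[:,0].round(3),'z',M[:,2].round(3),'F',s['wrist_force'].round(1),'w',round(s['width']*85.4,1),'q',s['q'].round(2))
    return s,M
E
python3 - <<'E'
from h import *
a=cam('top'); b=cam('scene')
crop(a,'c1.png',140,300,130,240,5); crop(b,'c2.png',260,420,130,290,4); crop(a,'c3.png',290,430,140,270,5)
W=cloud(a)
for n,(u,v) in dict(b1=(313,216),b2=(372,216),tq=(399,205)).items(): print(n,W[v,u].round(4), np.round(pix2z(a,u,v,.086),4))
# clusters: points height>20mm 
np.save('/tmp/W.npy',W)
E
```

```text
b1 [ 0.4295 -0.1047  0.0818] [ 0.4287 -0.1043  0.086 ]
b2 [ 0.4157 -0.3141  0.085 ] [ 0.4155 -0.3139  0.086 ]
tq [ 0.4484 -0.4129  0.091 ] [ 0.4493 -0.4142  0.086 ]
```

View pics/c1.png

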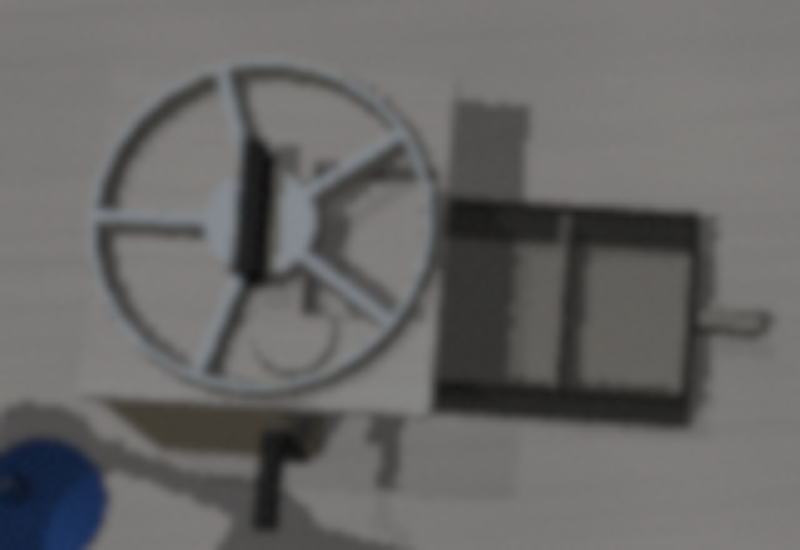

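View pics/c2.png

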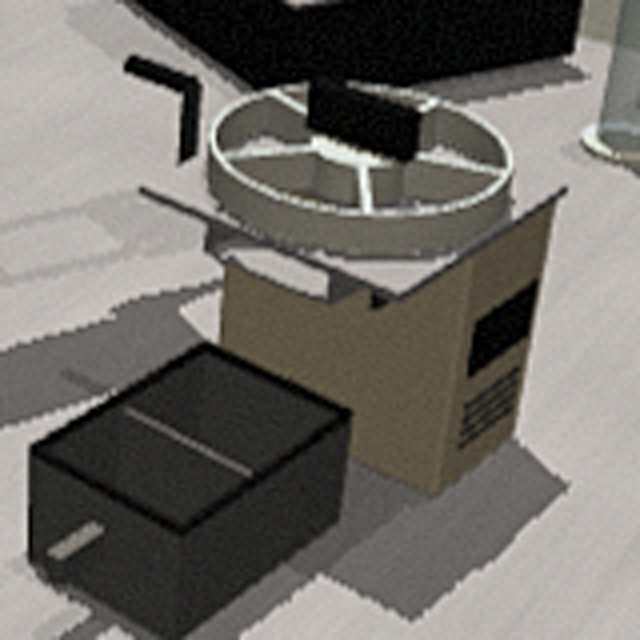

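View pics/c3.png

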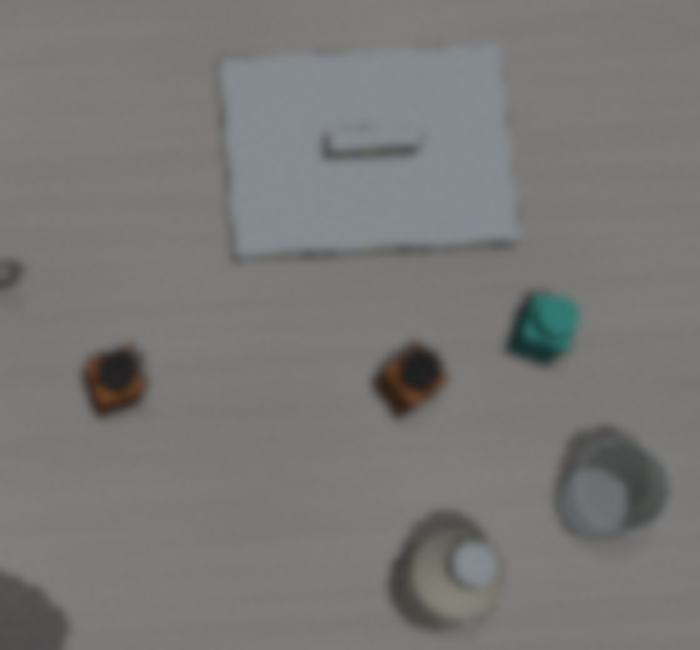

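```bash
python3 - <<'E'
from h import *
a=cam('top');W=cloud(a); Z=W[...,2]
# bench noise
print('bench',np.nanmean(Z[330:380,420:500]),np.nanstd(Z[330:380,420:500]))
def reg(u0,u1,v0,v1):
    m=np.zeros(Z.shape,bool); m[v0:v1,u0:u1]=1; return m
# wheel rim
m=reg(150,235,135,215)&(Z>.258)&(Z<.276)
P=W[m][:,:2]; c=np.array([np.nanmedian(P[:,0]),np.nanmedian(P[:,1])])
from scipy.optimize import least_squares
def f(x): 
    r=np.hypot(P[:,0]-x[0],P[:,1]-x[1]); k=r>.095
    return np.where(r>.09,r-.109,0)
x=least_squares(f,c,loss='soft_l1',f_scale=.003).x; print('wheel c',x,m.sum())
# deck
m=reg(150,235,135,215)&(Z>.225)&(Z<.24); print('deck rect',cv2.minAreaRect((W[m][:,:2]*1000).astype(np.float32)))
# heights in pockets
for k in range(24):
    an=k*np.pi/12; p=[x[0]+.067*np.cos(an),x[1]+.067*np.sin(an),.24]; uv=proj(a,p)[0].round().astype(int)
    print(k*15,uv,np.nanmedian(Z[uv[1]-2:uv[1]+3,uv[0]-2:uv[0]+3]).round(3),end='; ')
print()
# handle wheel
m=reg(150,235,135,215)&(Z>.295)&(Z<.315); print('handle',cv2.minAreaRect((W[m][:,:2]*1000).astype(np.float32)),m.sum())
m=reg(228,284,165,220)&(Z>.085)&(Z<.11); print('tub rim',cv2.minAreaRect((W[m][:,:2]*1000).astype(np.float32)),m.sum())
m=reg(280,300,185,205)&(Z>.04)&(Z<.085); print('pull',cv2.minAreaRect((W[m][:,:2]*1000).astype(np.float32)),m.sum())
m=reg(325,400,140,200)&(Z>.01)&(Z<.03); print('lid',cv2.minAreaRect((W[m][:,:2]*1000).astype(np.float32)),m.sum())
m=reg(345,385,155,180)&(Z>.038)&(Z<.06); print('lidh',cv2.minAreaRect((W[m][:,:2]*1000).astype(np.float32)),m.sum())
for u,v in((313,216),(372,216)):
    m=reg(u-12,u+12,v-12,v+12)&(Z>.075); print('cap',cv2.minAreaRect((W[m][:,:2]*1000).astype(np.float32)),m.sum())
    m=reg(u-12,u+12,v-12,v+12)&(Z>.05)&(Z<.075); print('body',cv2.minAreaRect((W[m][:,:2]*1000).astype(np.float32)),m.sum())
m=reg(185,210,205,240)&(Z>.25); print('pan h',cv2.minAreaRect((W[m][:,:2]*1000).astype(np.float32)),m.sum(),np.nanmedian(Z[m]))
E
```

```text
bench -0.00047187139725897963 0.004200734952141959
wheel c [0.55730484 0.29164889] 891
deck rect ((558.5932006835938, 292.8094177246094), (231.49928283691406, 232.29466247558594), 83.14665222167969)
0 [193 157] 0.234; 15 [187 158] 0.263; 30 [183 160] 0.233; 45 [178 163] 0.232; 60 [175 168] 0.232; 75 [173 172] 0.238; 90 [173 178] 0.233; 105 [174 183] 0.232; 120 [176 187] 0.233; 135 [179 191] 0.232; 150 [183 194] 0.263; 165 [188 196] 0.232; 180 [194 196] 0.234; 195 [199 195] 0.233; 210 [204 193] 0.23; 225 [208 189] 0.243; 240 [211 185] 0.193; 255 [213 180] 0.194; 270 [214 175] 0.193; 285 [213 170] 0.195; 300 [210 165] 0.253; 315 [207 162] 0.233; 330 [203 159] 0.232; 345 [198 157] 0.231; 
handle ((557.8727416992188, 291.32574462890625), (17.677398681640625, 92.46517944335938), 83.67361450195312) 154
tub rim ((535.89404296875, 103.91931915283203), (182.08721923828125, 142.7664794921875), 82.91808319091797) 337
pull ((519.87890625, -14.216819763183594), (43.66891098022461, 15.440030097961426), 86.40340423583984) 62
lid ((608.4617919921875, -302.4848937988281), (273.42156982421875, 217.57400512695312), 81.41671752929688) 2134
lidh ((607.7351684570312, -310.8861083984375), (68.94963836669922, 17.754716873168945), 89.01068878173828) 89
cap ((437.4766540527344, -105.21710968017578), (29.49432945251465, 26.67779541015625), 89.43834686279297) 59
body ((438.37127685546875, -104.38542175292969), (37.29826354980469, 35.12586212158203), 13.688695907592773) 47
cap ((423.8974609375, -321.6531066894531), (27.474933624267578, 28.527320861816406), 40.76759719848633) 59
body ((425.1408386230469, -321.6822814941406), (36.04071807861328, 35.79951858520508), 30.523386001586914) 49
pan h ((404.7608337402344, 282.2692565917969), (99.39424133300781, 65.59000396728516), 1.303551197052002) 164 0.2789066753721875
```

```bash
python3 - <<'E'
from h import *
a=cam('top');W=cloud(a); Z=W[...,2]
for v in range(186,212): print(v,(Z[v,186:214]*1000).round().astype(int))
im=a['pixels'][125:225,150:245,::-1].astype(float); im=np.clip((im-60)*2.2,0,255).astype(np.uint8)
cv2.imwrite('pics/c4.png',cv2.resize(im,None,fx=6,fy=6,interpolation=cv2.INTER_CUBIC))
b=cam('scene'); im=b['pixels'][140:200,300:400,::-1].astype(float); im=np.clip((im-60)*1.3,0,255).astype(np.uint8)
cv2.imwrite('pics/c5.png',cv2.resize(im,None,fx=7,fy=7,interpolation=cv2.INTER_CUBIC))
Wb=cloud(b); 
E
```

```text
186 [273 261 280 285 279 278 275 241 242 245 245 238 235 233 232 204 188 189
 238 259 266 270 275 192 188 188 192 194]
187 [264 266 254 245 271 273 271 232 234 232 228 232 228 236 227 204 194 195
 188 191 255 260 267 272 270 189 195 193]
188 [263 266 255 241 234 233 235 232 226 233 229 232 232 230 228 204 191 196
 194 192 190 249 263 270 265 268 202 194]
189 [268 259 247 241 227 227 233 232 238 227 236 234 235 229 234 199 190 184
 199 192 191 194 243 265 263 267 263 196]
190 [267 245 240 234 234 232 235 237 236 236 231 238 227 235 231 204 191 189
 183 199 193 195 191 240 257 267 273 262]
191 [261 261 236 228 238 238 222 230 238 239 231 236 229 230 226 198 193 184
 191 191 190 191 191 196 202 256 268 264]
192 [262 234 233 228 229 234 225 228 237 236 224 235 233 230 225 196 187 187
 188 191 191 195 190 199 192 197 253 261]
193 [                 252                  241                  229
                  228                  230                  228
                  236                  231                  230
                  230                  241                  233
       
[... 4257 characters left out ...]
 246
                  239                  233                  233
                  232                  226                  231
                  227                  232                  229
                  232                  230                  238
                  231]
209 [234 235 234 240 239 249 245 238 235 237 239 238 238 233 229 235 234 236
 236 235 234 237 238 232 230 227 231 230]
210 [231 231 230 233 236 232 235 228 237 229 229 234 230 233 235 227 229 234
 231 232 230 226 237 234 226 233 236 228]
211 [188 202 195 191 225 221 227 231 232 234 234 232 235 235 236 230 226 229
 232 235 230 242 232 239 230 228 231 232]<stdin>:3: RuntimeWarning: invalid value encountered in cast
```

View pics/c4.png

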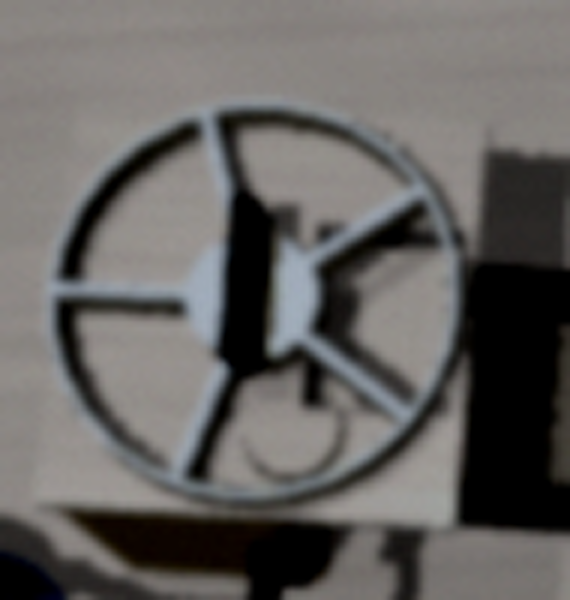

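View pics/c5.png

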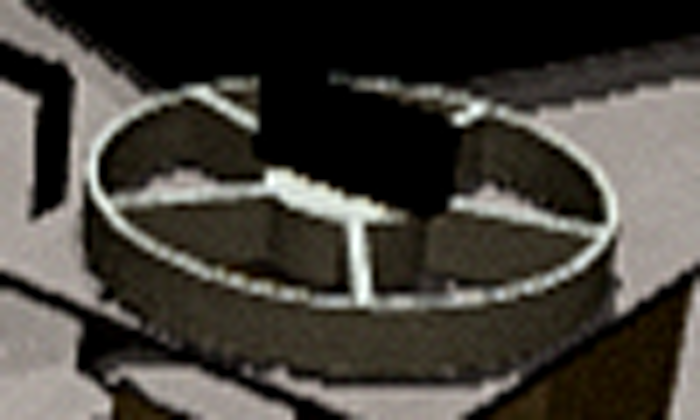

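```bash
python3 - <<'E'
from h import *
a=cam('top');b=cam('scene');Wb=cloud(b)
print('top cam pos',a['Ti'][:3,3],'scene',b['Ti'][:3,3])
c=np.array([.5577,.2925]);yaw=np.deg2rad(-6.7)
print('ring ctr if z=.233',pix2z(a,198.5,196.5,.233),'z=.251',pix2z(a,198.5,196.5,.251))
for k in range(5):
    an=-np.pi/2+yaw+k*2*np.pi/5; p=np.array([c[0]+.067*np.cos(an),c[1]+.067*np.sin(an)])
    for z in (.233,.251):
        t=np.linspace(0,6.28,13); cir=np.stack([p[0]+.03*np.cos(t),p[1]+.03*np.sin(t),0*t+z],-1)
        q=proj(b,cir); q2=proj(a,cir); print(k,z,'scene',q.mean(0).round(),'top',q2.mean(0).round(1))
im=cv2.resize(a['pixels'][125:225,150:245,::-1],None,fx=6,fy=6,interpolation=cv2.INTER_CUBIC).astype(float)
im=np.clip((im-60)*2.2,0,255).astype(np.uint8)
for k in range(5):
    an=-np.pi/2+yaw+k*2*np.pi/5; p=np.array([c[0]+.067*np.cos(an),c[1]+.067*np.sin(an)])
    t=np.linspace(0,6.28,40); cir=np.stack([p[0]+.03*np.cos(t),p[1]+.03*np.sin(t),0*t+.251],-1)
    q=(proj(a,cir)-[150,125])*6+3; cv2.polylines(im,[q.astype(np.int32)],True,(0,0,255),1)
cv2.imwrite('pics/c6.png',im)
im=cv2.resize(b['pixels'][140:200,300:400,::-1],None,fx=7,fy=7,interpolation=cv2.INTER_CUBIC)
for k in range(5):
    an=-np.pi/2+yaw+k*2*np.pi/5; p=np.array([c[0]+.067*np.cos(an),c[1]+.067*np.sin(an)])
    t=np.linspace(0,6.28,40); cir=np.stack([p[0]+.03*np.cos(t),p[1]+.03*np.sin(t),0*t+.251],-1)
    q=(proj(b,cir)-[300,140])*7+3; cv2.polylines(im,[q.astype(np.int32)],True,(0,0,255),1)
cv2.imwrite('pics/c7.png',im)
E
```

```text
top cam pos [0.11826582 0.03306135 1.75470779] scene [ 1.08954507 -0.87936845  0.86905047]
ring ctr if z=.233 [0.48968137 0.27714085 0.233     ] z=.251 [0.48528796 0.27425368 0.251     ]
0 0.233 scene [336. 183.] top [213.5 177.2]
0 0.251 scene [337. 178.] top [212.7 175.7]
1 0.233 scene [364. 185.] top [201.2 158. ]
1 0.251 scene [364. 180.] top [200.3 156.3]
2 0.233 scene [370. 174.] top [178.1 163.9]
2 0.251 scene [371. 169.] top [177.  162.2]
3 0.233 scene [348. 166.] top [175.8 186.8]
3 0.251 scene [349. 161.] top [174.6 185.4]
4 0.233 scene [328. 171.] top [197.8 195.2]
4 0.251 scene [328. 166.] top [196.8 193.9]
```

View pics/c6.png

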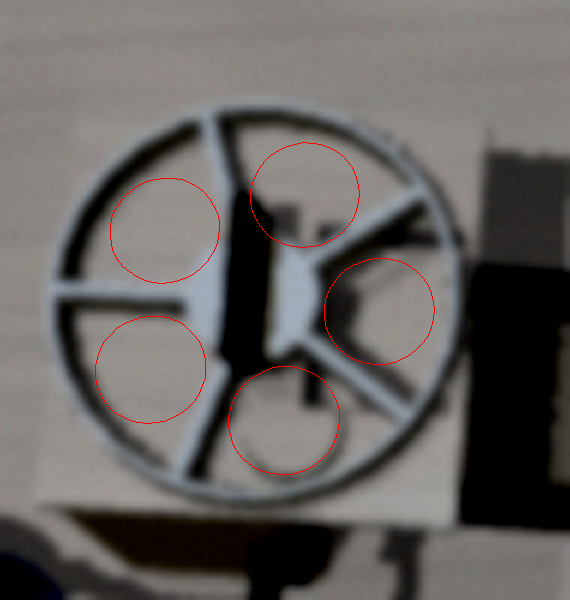

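View pics/c7.png

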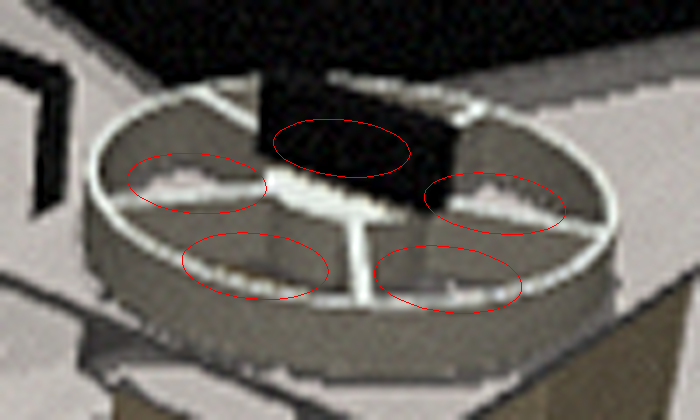

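```bash
cat >> h.py <<'E'
def go(x,y,z,th=None):
    """world target TCP, theta deg of tool x. Prints rotation about tool axes (first), then shift in tool axes after the rotation"""
    s,M=st(); 
    if th is None: M2=M; print('no rot')
    else:
        t=np.deg2rad(th); X=np.array([np.cos(t),np.sin(t),0]); Zt=np.array([0,0,-1.]); M2=np.stack([X,np.cross(Zt,X),Zt],1)
        print('rot',R.from_matrix(M.T@M2).as_rotvec().round(3))
    d=np.array([x,y,z])-s['tool_pos']
    print('shift after rot',(M2.T@d).round(4),'before rot',(M.T@d).round(4))
E
python3 -c "
from h import *
go(.4377,-.105,.4,-76.3)"
```

```text
t 0.45 p [0.2892 0.6099 0.2312] x [ 0.428  0.904 -0.   ] z [-0. -0. -1.] F [ 1.  -0.6  0.1] w 85.3 q [ 1.09  0.26  1.6  -0.    1.27 -0.04]
rot [0.   0.   2.46]
shift after rot [ 0.7297  0.025  -0.1688] before rot [-0.5823  0.4405 -0.1687]
```

>>> {"op": "arm_command", "data": {"rows": [{"delta_rot":[0,0,0.14],"xyz":[0,0,-0.034]},{"delta_rot":[0,0,0.14],"xyz":[0,0,-0.034]},{"delta_rot":[0,0,0.14],"xyz":[0,0,-0.034]},{"delta_rot":[0,0,0.14],"xyz":[0,0,-0.034]},{"delta_rot":[0,0,0.14],"xyz":[0,0,-0.034]},{"delta_rot":[0,0,0.14]},{"delta_rot":[0,0,0.14]},{"delta_rot":[0,0,0.14]},{"delta_rot":[0,0,0.14]},{"delta_rot":[0,0,0.14]},{"delta_rot":[0,0,0.14]},{"delta_rot":[0,0,0.14]}]}}

```text
invalid input
```

>>> {"op": "arm_command", "data": {"rows": [{"delta_rot":[0,0,0.14]},{"delta_rot":[0,0,0.14]},{"delta_rot":[0,0,0.14]},{"delta_rot":[0,0,0.14]},{"delta_rot":[0,0,0.14]},{"delta_rot":[0,0,0.08]}]}}

```text
invalid input
```

```bash
python3 -c "
from h import *
go(.4377,-.105,.4,-76.3)"
```

```text
t 0.45 p [0.2892 0.6099 0.2312] x [ 0.428  0.904 -0.   ] z [-0. -0. -1.] F [ 1.  -0.6  0.1] w 85.3 q [ 1.09  0.26  1.6  -0.    1.27 -0.04]
rot [0.   0.   2.46]
shift after rot [ 0.7297  0.025  -0.1688] before rot [-0.5823  0.4405 -0.1687]
```

Rows seem to need all three fields.

>>> {"op": "arm_command", "data": {"rows": [{"delta_rot":[0,0,0.14],"xyz":[0,0,-0.034],"gripper":0.085},{"delta_rot":[0,0,0.14],"xyz":[0,0,-0.034],"gripper":0.085},{"delta_rot":[0,0,0.14],"xyz":[0,0,-0.034],"gripper":0.085},{"delta_rot":[0,0,0.14],"xyz":[0,0,-0.034],"gripper":0.085},{"delta_rot":[0,0,0.14],"xyz":[0,0,-0.034],"gripper":0.085},{"delta_rot":[0,0,0.14],"xyz":[0,0,0],"gripper":0.085},{"delta_rot":[0,0,0.14],"xyz":[0,0,0],"gripper":0.085},{"delta_rot":[0,0,0.14],"xyz":[0,0,0],"gripper":0.085},{"delta_rot":[0,0,0.14],"xyz":[0,0,0],"gripper":0.085},{"delta_rot":[0,0,0.14],"xyz":[0,0,0],"gripper":0.085},{"delta_rot":[0,0,0.14],"xyz":[0,0,0],"gripper":0.085},{"delta_rot":[0,0,0.14],"xyz":[0,0,0],"gripper":0.085}]}}

```text
time: 1.65
tool_pos: [0.2892, 0.6099, 0.4013]
tcp_rot: [-3.02, 0.865, -0.0]
wrist_force: [0.1, -0.5, -0.3]
width: 0.995
```

>>> {"op": "arm_command", "data": {"rows": [{"delta_rot":[0,0,0.13],"xyz":[0,0,0],"gripper":0.085},{"delta_rot":[0,0,0.13],"xyz":[0,0,0],"gripper":0.085},{"delta_rot":[0,0,0.13],"xyz":[0,0,0],"gripper":0.085},{"delta_rot":[0,0,0.13],"xyz":[0,0,0],"gripper":0.085},{"delta_rot":[0,0,0.13],"xyz":[0,0,0],"gripper":0.085},{"delta_rot":[0,0,0.13],"xyz":[0,0,0],"gripper":0.085},{"delta_rot":[0,0,0],"xyz":[0.045,0,0],"gripper":0.085},{"delta_rot":[0,0,0],"xyz":[0.045,0,0],"gripper":0.085},{"delta_rot":[0,0,0],"xyz":[0.045,0,0],"gripper":0.085},{"delta_rot":[0,0,0],"xyz":[0.045,0,0],"gripper":0.085},{"delta_rot":[0,0,0],"xyz":[0.045,0,0],"gripper":0.085},{"delta_rot":[0,0,0],"xyz":[0.045,0,0],"gripper":0.085}]}}

```text
time: 2.85
tool_pos: [0.3531, 0.3458, 0.4015]
tcp_rot: [-2.47, 1.94, -0.001]
wrist_force: [0.9, -0.5, 0.2]
width: 0.994
```

>>> {"op": "arm_command", "data": {"rows": [{"delta_rot":[0,0,0],"xyz":[0.045,0.002,0],"gripper":0.085},{"delta_rot":[0,0,0],"xyz":[0.045,0.002,0],"gripper":0.085},{"delta_rot":[0,0,0],"xyz":[0.045,0.002,0],"gripper":0.085},{"delta_rot":[0,0,0],"xyz":[0.045,0.002,0],"gripper":0.085},{"delta_rot":[0,0,0],"xyz":[0.045,0.002,0],"gripper":0.085},{"delta_rot":[0,0,0],"xyz":[0.045,0.003,0],"gripper":0.085}]}}

```text
time: 3.45
tool_pos: [0.4042, 0.0804, 0.4017]
tcp_rot: [-2.47, 1.94, -0.002]
wrist_force: [0.2, 0.5, -0.1]
width: 0.994
```

```bash
cat >> h.py <<'E'
def bottles(a):
    W=cloud(a); Z=W[...,2]; p=a['pixels'].astype(int)
    hsv=cv2.cvtColor(a['pixels'],cv2.COLOR_RGB2HSV)
    amber=((hsv[...,0]<18)&(hsv[...,1]>110)&(hsv[...,2]>40)).astype(np.uint8)
    n,l,s,c=cv2.connectedComponentsWithStats(amber)
    for i in range(1,n):
        if s[i,4]<12: continue
        u,v=c[i].round().astype(int); ok=np.zeros(Z.shape,bool); ok[max(0,v-13):v+13,max(0,u-13):u+13]=1
        cap=W[ok&(Z>.076)&(Z<.096)]; bd=W[ok&(Z>.05)&(Z<.073)]
        if len(cap)<5: print('amber',u,v,s[i,4],'no cap'); continue
        print('amber px',u,v,s[i,4],'cap',cv2.minAreaRect((cap[:,:2]*1000).astype(np.float32))[:2],'body',cv2.minAreaRect((bd[:,:2]*1000).astype(np.float32)))
E
python3 - <<'E'
from h import *
st()
a=cam('top'); bottles(a)
cv2.imwrite('pics/top1.png',a['pixels'][:,:,::-1]); b=cam('scene'); cv2.imwrite('pics/scene1.png',b['pixels'][:,:,::-1])
E
```

```text
t 3.45 p [0.4042 0.0804 0.4017] x [ 0.237 -0.972  0.   ] z [ 0.001  0.    -1.   ] F [ 0.2  0.5 -0.1] w 84.9 q [ 0.14 -0.31  1.86 -0.    1.59  1.47]
amber px 312 218 52 cap ((437.7388916015625, -104.06761169433594), (28.682415008544922, 28.02806282043457)) body ((437.65057373046875, -105.26627349853516), (36.23165512084961, 36.94457244873047), 17.215192794799805)
amber px 370 217 43 cap ((424.34112548828125, -321.9140625), (27.573741912841797, 27.736085891723633)) body ((424.8437805175781, -321.40032958984375), (36.46997833251953, 34.89280700683594), 32.789127349853516)
```

View pics/top1.png

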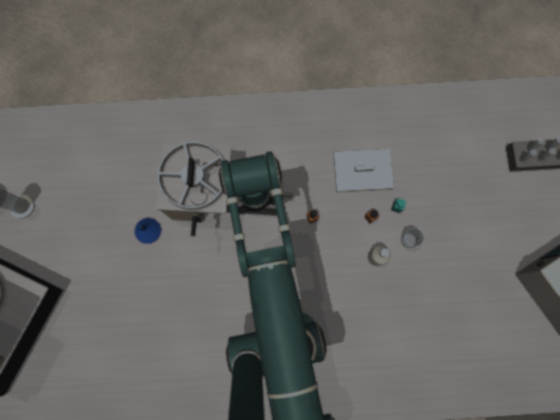

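View pics/scene1.png

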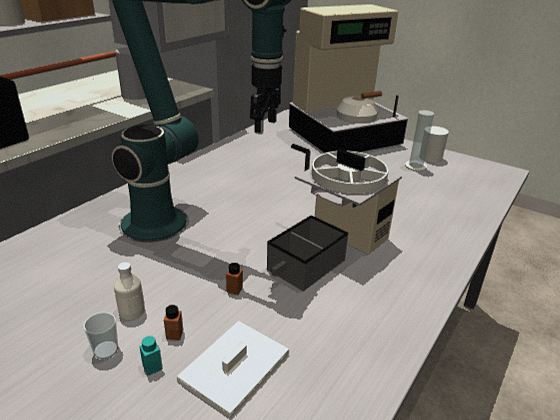

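```bash
python3 -c "
from h import *
go(.4377,-.1048,.40)"
```

```text
t 3.55 p [0.4049 0.0773 0.4016] x [ 0.229 -0.973  0.003] z [ 0.001 -0.002 -1.   ] F [-0.3  0.9 -0.1] w 84.7 q [ 0.13 -0.31  1.86 -0.    1.59  1.47]
no rot
shift after rot [0.1848 0.0097 0.0021] before rot [0.1848 0.0097 0.0021]
```

>>> {"op": "arm_command", "data": {"rows": [{"delta_rot":[0,0,0],"xyz":[0.045,0.002,0],"gripper":0.085},{"delta_rot":[0,0,0],"xyz":[0.045,0.002,0],"gripper":0.085},{"delta_rot":[0,0,0],"xyz":[0.045,0.002,0],"gripper":0.085},{"delta_rot":[0,0,0],"xyz":[0.045,0.002,0],"gripper":0.085},{"delta_rot":[0,0,0],"xyz":[0,0,0.05],"gripper":0.085},{"delta_rot":[0,0,0],"xyz":[0,0,0.05],"gripper":0.085},{"delta_rot":[0,0,0],"xyz":[0,0,0.05],"gripper":0.085},{"delta_rot":[0,0,0],"xyz":[0,0,0.05],"gripper":0.085},{"delta_rot":[0,0,0],"xyz":[0,0,0.03],"gripper":0.085},{"delta_rot":[0,0,0],"xyz":[0,0,0],"gripper":0.085},{"delta_rot":[0,0,0],"xyz":[0,0,0],"gripper":0.085}]}}

```text
time: 4.65
tool_pos: [0.4394, -0.0941, 0.1718]
tcp_rot: [-2.471, 1.94, 0.001]
wrist_force: [1.0, 0.2, 0.4]
width: 0.99
```

```bash
python3 -c "
from h import *
a=cam('top');bottles(a);go(.4377,-.1048,.036,-74.5)"
```

```text
amber px 312 217 60 cap ((434.3741455078125, -104.16705322265625), (28.95860481262207, 22.83108901977539)) body ((430.6639404296875, -100.89022827148438), (44.8187255859375, 27.44236946105957), 58.26305389404297)
amber px 370 217 43 cap ((424.3556823730469, -322.1956787109375), (27.832279205322266, 27.48178482055664)) body ((424.7453918457031, -321.6554260253906), (36.71308898925781, 36.17106628417969), 34.915279388427734)
t 4.7 p [ 0.4407 -0.0946  0.1733] x [ 0.237 -0.971  0.001] z [ 0.003 -0.001 -1.   ] F [-0.3 -0.5  0.2] w 84.8 q [-0.27 -0.13  2.13  0.    1.14  1.06]
rot [-0.003 -0.001 -0.031]
shift after rot [0.009  0.0056 0.1373] before rot [0.009  0.0057 0.1373]
```

>>> {"op": "arm_command", "data": {"rows": [{"delta_rot":[0,0,-0.03],"xyz":[0.009,0.005,0],"gripper":0.085},{"delta_rot":[0,0,0],"xyz":[0,0,0.035],"gripper":0.085},{"delta_rot":[0,0,0],"xyz":[0,0,0.035],"gripper":0.085},{"delta_rot":[0,0,0],"xyz":[0,0,0.035],"gripper":0.085},{"delta_rot":[0,0,0],"xyz":[0,0,0.031],"gripper":0.085},{"delta_rot":[0,0,0],"xyz":[0,0,0],"gripper":0.085},{"delta_rot":[0,0,0],"xyz":[0,0,0],"gripper":0.02},{"delta_rot":[0,0,0],"xyz":[0,0,0],"gripper":0.02},{"delta_rot":[0,0,0],"xyz":[0,0,0],"gripper":0.02},{"delta_rot":[0,0,0],"xyz":[0,0,0],"gripper":0.02},{"delta_rot":[0,0,0],"xyz":[0,0,0],"gripper":0.02},{"delta_rot":[0,0,0],"xyz":[0,0,0],"gripper":0.02}], "force": 50}}

```text
time: 5.9
tool_pos: [0.4387, -0.1053, 0.0377]
tcp_rot: [-2.498, 1.903, -0.007]
wrist_force: [-0.1, 0.0, 8.7]
width: 0.411
```

```bash
python3 -c "
from h import *
st()"
```

```text
t 5.9 p [ 0.4387 -0.1053  0.0377] x [ 0.266 -0.964  0.002] z [ 0.004 -0.001 -1.   ] F [-0.1  0.   8.7] w 35.1 q [-0.29  0.05  2.25  0.    0.84  1.01]
```

>>> {"op": "arm_command", "data": {"rows": [{"delta_rot":[0,0,0],"xyz":[0,0,-0.03],"gripper":0.02},{"delta_rot":[0,0,0],"xyz":[0,0,-0.045],"gripper":0.02},{"delta_rot":[0,0,0],"xyz":[0,0,-0.045],"gripper":0.02},{"delta_rot":[0,0,0],"xyz":[0,0,-0.045],"gripper":0.02},{"delta_rot":[0,0,0.13],"xyz":[0,0,0],"gripper":0.02},{"delta_rot":[0,0,0.13],"xyz":[0,0,0],"gripper":0.02},{"delta_rot":[0,0,0.13],"xyz":[0,0,0],"gripper":0.02}]}}

```text
time: 6.6
tool_pos: [0.4366, -0.1046, 0.2014]
tcp_rot: [-2.076, 2.357, -0.003]
wrist_force: [0.4, -0.6, -1.4]
width: 0.414
```

```bash
python3 -c "
from h import *
a=cam('top');crop(a,'g1.png',220,360,140,260,5);go(.5697,.0576,.2,-96.9)"
```

```text
t 6.65 p [ 0.4364 -0.1046  0.201 ] x [-0.131 -0.991  0.   ] z [ 0.001 -0.    -1.   ] F [ 0.3 -0.7 -1.9] w 35.2 q [-0.29 -0.15  2.1   0.    1.19  1.41]
rot [-0.001 -0.    -0.011]
shift after rot [-0.177  -0.1129  0.001 ] before rot [-0.1782 -0.111   0.0011]
```

View pics/g1.png

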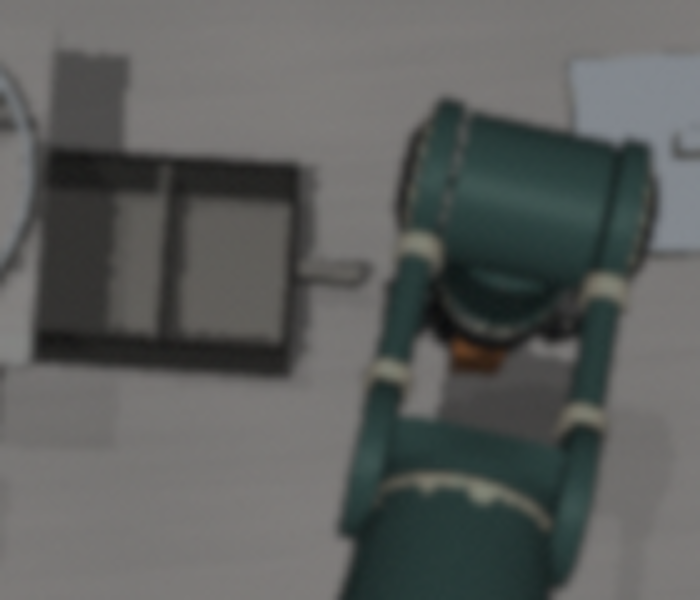

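```bash
python3 -c "
from h import *
a=cam('top')
c=np.array([.5365,.1122]);ax=np.array([.993,-.120]);ay=np.array([.120,.993])
im=cv2.resize(a['pixels'][140:260,220:360,::-1],None,fx=5,fy=5,interpolation=cv2.INTER_CUBIC)
def q(pts,col):
    P=np.array([[*(c+x*ax+y*ay),z] for x,y,z in pts]); u=(proj(a,P)-[220,140])*5+2; cv2.polylines(im,[u.astype(np.int32)],True,col,1)
q([(s*.07,t*.1,.1) for s,t in((1,1),(1,-1),(-1,-1),(-1,1))],(0,0,255))
q([(.065,-.005,.005),(.065,-.095,.005),(-.065,-.095,.005),(-.065,-.005,.005)],(0,255,0))
cv2.imwrite('pics/g2.png',im)"
```

```text
(no output)
```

View pics/g2.png

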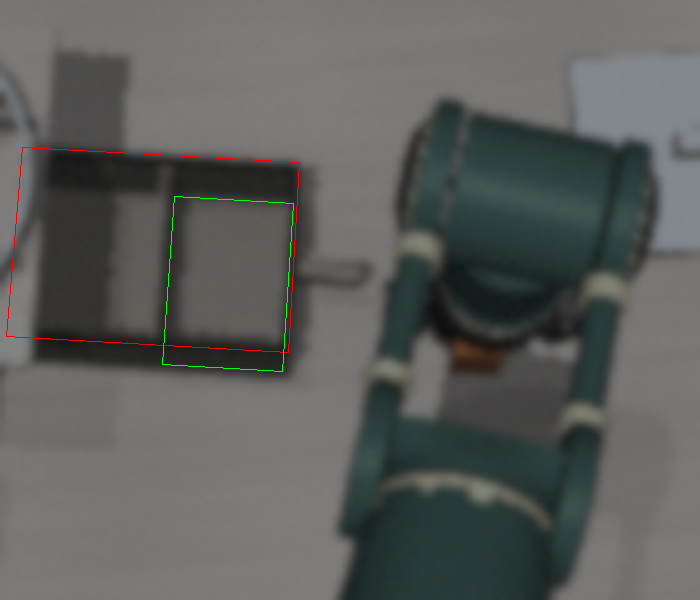

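>>> {"op": "arm_command", "data": {"rows": [{"delta_rot":[0,0,-0.01],"xyz":[0,0,0],"gripper":0.02},{"delta_rot":[0,0,0],"xyz":[-0.04,-0.025,0],"gripper":0.02},{"delta_rot":[0,0,0],"xyz":[-0.04,-0.025,0],"gripper":0.02},{"delta_rot":[0,0,0],"xyz":[-0.04,-0.025,0],"gripper":0.02},{"delta_rot":[0,0,0],"xyz":[-0.04,-0.025,0],"gripper":0.02},{"delta_rot":[0,0,0],"xyz":[-0.017,-0.013,0],"gripper":0.02},{"delta_rot":[0,0,0],"xyz":[0,0,0],"gripper":0.02},{"delta_rot":[0,0,0],"xyz":[0,0,0],"gripper":0.02}]}}

```text
time: 7.5
tool_pos: [0.5679, 0.0589, 0.1997]
tcp_rot: [2.097, -2.337, -0.001]
wrist_force: [0.5, -0.5, -0.5]
width: 0.408
```

```bash
python3 -c "
from h import *
go(.5697,.0576,.043,-96.9);b=cam('scene');crop(b,'g3.png',240,400,130,300,4)"
```

```text
t 7.5 p [0.5679 0.0589 0.1997] x [-0.108 -0.994  0.001] z [-0.002 -0.001 -1.   ] F [ 0.5 -0.5 -0.5] w 34.9 q [ 0.06  0.09  1.86 -0.    1.19  1.74]
rot [ 0.002 -0.001  0.012]
shift after rot [ 0.0011 -0.002   0.1567] before rot [ 0.001  -0.0022  0.1567]
```

View pics/g3.png

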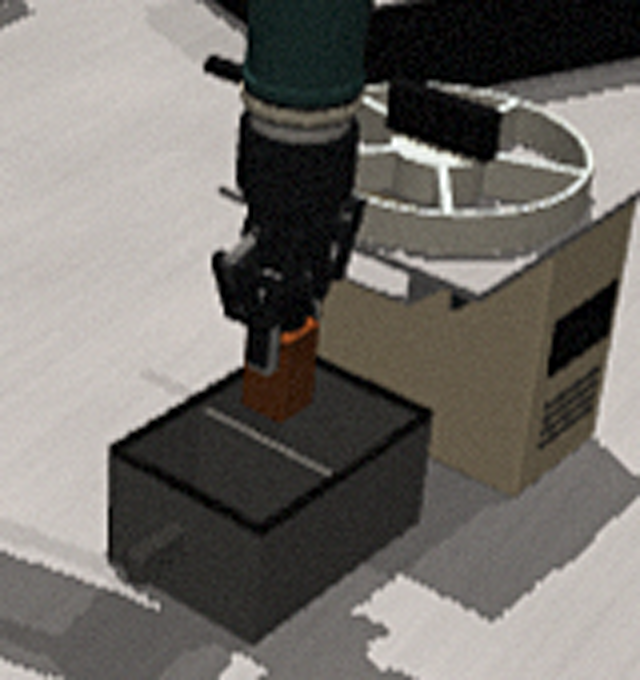

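>>> {"op": "arm_command", "data": {"rows": [{"delta_rot":[0,0,0.01],"xyz":[0.001,-0.002,0.03],"gripper":0.02},{"delta_rot":[0,0,0],"xyz":[0,0,0.03],"gripper":0.02},{"delta_rot":[0,0,0],"xyz":[0,0,0.03],"gripper":0.02},{"delta_rot":[0,0,0],"xyz":[0,0,0.03],"gripper":0.02},{"delta_rot":[0,0,0],"xyz":[0,0,0.02],"gripper":0.02},{"delta_rot":[0,0,0],"xyz":[0,0,0.015],"gripper":0.02},{"delta_rot":[0,0,0],"xyz":[0,0,0],"gripper":0.02},{"delta_rot":[0,0,0],"xyz":[0,0,0],"gripper":0.02}]}}

```text
time: 8.35
tool_pos: [0.5728, 0.0575, 0.0488]
tcp_rot: [-2.078, 2.349, -0.005]
wrist_force: [-0.5, 4.4, 9.5]
width: 0.415
```

```bash
python3 -c "
from h import *
st();b=cam('scene');crop(b,'g4.png',240,400,130,300,4);st()"
```

```text
t 8.35 p [0.5728 0.0575 0.0488] x [-0.122 -0.993 -0.002] z [ 0.006  0.001 -1.   ] F [-0.5  4.4  9.5] w 35.4 q [0.06 0.25 1.98 0.   0.9  1.75]
t 8.4 p [0.5728 0.0575 0.0488] x [-0.122 -0.993 -0.002] z [ 0.006  0.001 -1.   ] F [-1.2  4.3  9.2] w 35.3 q [0.06 0.25 1.98 0.   0.9  1.75]
```

View pics/g4.png

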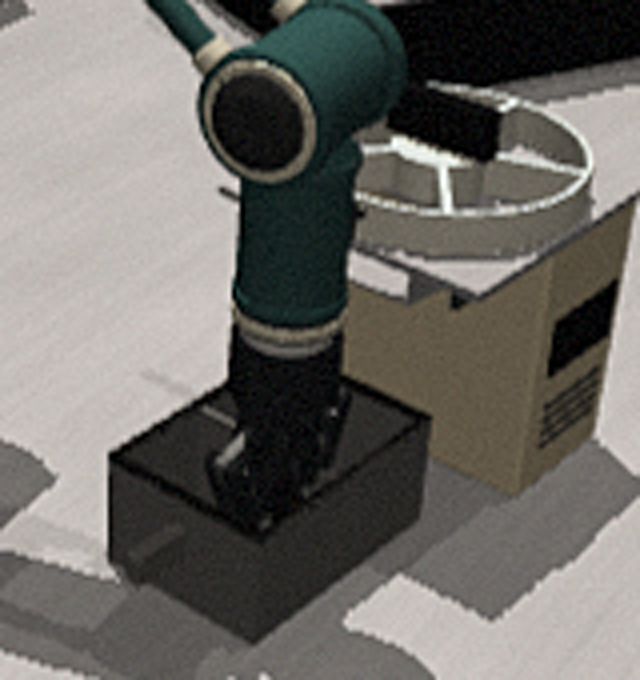

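>>> {"op": "arm_command", "data": {"rows": [{"delta_rot":[0,0,0],"xyz":[0,0,0],"gripper":0.048},{"delta_rot":[0,0,0],"xyz":[0,0,0],"gripper":0.048},{"delta_rot":[0,0,0],"xyz":[0,0,0],"gripper":0.048},{"delta_rot":[0,0,0],"xyz":[0,0,0],"gripper":0.048}]}}

```text
time: 8.8
tool_pos: [0.5731, 0.0585, 0.0492]
tcp_rot: [-2.077, 2.348, -0.004]
wrist_force: [-0.7, 7.1, 10.7]
width: 0.559
```

```bash
python3 -c "
from h import *
st()"
```

```text
t 8.8 p [0.5731 0.0585 0.0492] x [-0.122 -0.993 -0.004] z [ 0.007  0.003 -1.   ] F [-0.7  7.1 10.7] w 47.8 q [0.06 0.25 1.98 0.   0.9  1.75]
```

>>> {"op": "arm_command", "data": {"rows": [{"delta_rot":[0,0,0],"xyz":[0,0,-0.02],"gripper":0.048},{"delta_rot":[0,0,0],"xyz":[0,0,-0.04],"gripper":0.048},{"delta_rot":[0,0,0],"xyz":[0,0,-0.05],"gripper":0.048},{"delta_rot":[0,0,0],"xyz":[0,0,-0.05],"gripper":0.085},{"delta_rot":[0,0,0],"xyz":[0,0,-0.05],"gripper":0.085},{"delta_rot":[0,0,0],"xyz":[0,0,0],"gripper":0.085}]}}

```text
time: 9.4
tool_pos: [0.575, 0.0568, 0.266]
tcp_rot: [-2.073, 2.342, -0.017]
wrist_force: [-0.4, 0.1, 0.7]
width: 0.996
```

```bash
python3 -c "
from h import *
b=cam('scene');crop(b,'g5.png',240,400,130,300,4)
a=cam('top');bottles(a);go(.4245,-.3217,.25,-57)"
```

```text
amber px 370 217 45 cap ((424.30511474609375, -321.87835693359375), (27.693378448486328, 27.359148025512695)) body ((424.5677795410156, -321.2911682128906), (36.58161163330078, 34.15871047973633), 33.4075927734375)
t 9.5 p [0.5712 0.0567 0.2583] x [-0.122 -0.993 -0.001] z [ 0.006  0.    -1.   ] F [-0.1 -1.2 -0.6] w 85.0 q [ 0.06  0.05  1.8  -0.    1.29  1.75]
rot [-0.006 -0.001 -0.698]
shift after rot [0.2375 0.3291 0.0083] before rot [0.3934 0.0996 0.0075]
```

View pics/g5.png

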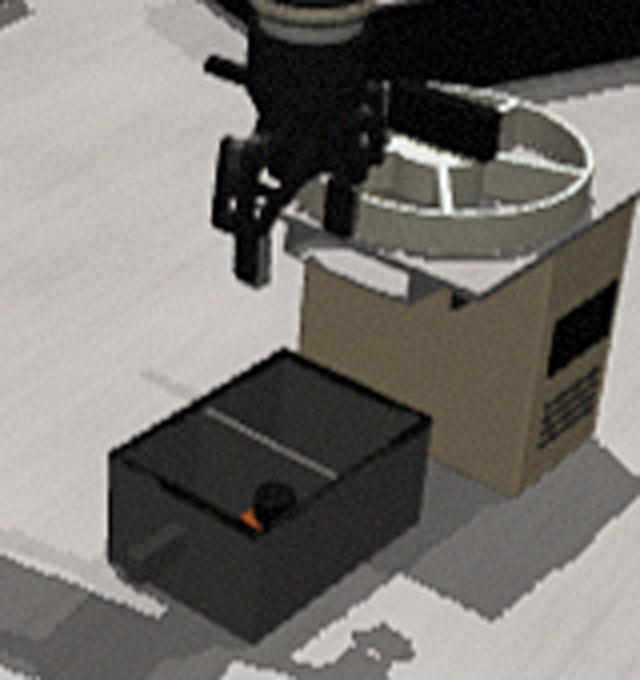

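>>> {"op": "arm_command", "data": {"rows": [{"delta_rot":[0,0,-0.14],"xyz":[0,0,0],"gripper":0.085},{"delta_rot":[0,0,-0.14],"xyz":[0,0,0],"gripper":0.085},{"delta_rot":[0,0,-0.14],"xyz":[0,0,0],"gripper":0.085},{"delta_rot":[0,0,-0.14],"xyz":[0,0,0],"gripper":0.085},{"delta_rot":[0,0,-0.14],"xyz":[0,0,0],"gripper":0.085},{"delta_rot":[0,0,0],"xyz":[0.034,0.047,0],"gripper":0.085},{"delta_rot":[0,0,0],"xyz":[0.034,0.047,0],"gripper":0.085},{"delta_rot":[0,0,0],"xyz":[0.034,0.047,0],"gripper":0.085},{"delta_rot":[0,0,0],"xyz":[0.034,0.047,0],"gripper":0.085},{"delta_rot":[0,0,0],"xyz":[0.034,0.047,0],"gripper":0.085},{"delta_rot":[0,0,0],"xyz":[0.034,0.047,0],"gripper":0.085},{"delta_rot":[0,0,0],"xyz":[0.034,0.047,0],"gripper":0.085}]}}

```text
time: 10.7
tool_pos: [0.4422, -0.2704, 0.2529]
tcp_rot: [-2.763, 1.495, 0.006]
wrist_force: [0.6, 0.2, -0.5]
width: 0.994
```

>>> {"op": "arm_command", "data": {"rows": [{"delta_rot":[0,0,0],"xyz":[0,0,0.05],"gripper":0.085},{"delta_rot":[0,0,0],"xyz":[0,0,0.05],"gripper":0.085},{"delta_rot":[0,0,0],"xyz":[0,0,0],"gripper":0.085},{"delta_rot":[0,0,0],"xyz":[0,0,0],"gripper":0.085}]}}

```text
time: 11.1
tool_pos: [0.4429, -0.2683, 0.1533]
tcp_rot: [-2.762, 1.495, 0.009]
wrist_force: [-0.3, -0.5, 0.5]
width: 0.99
```

```bash
python3 -c "
from h import *
a=cam('top');bottles(a);go(.4245,-.3217,.036,-57);crop(a,'g6.png',320,440,160,270,5)"
```

```text
amber px 267 184 61 cap ((556.7999267578125, 54.53400802612305), (93.47633361816406, 89.78931427001953)) body ((561.0626220703125, 54.90119552612305), (99.35755157470703, 73.05606842041016), 81.07408142089844)
t 11.15 p [ 0.4451 -0.2693  0.1558] x [ 0.547 -0.837 -0.   ] z [-0.  0. -1.] F [-0.2  0.2  0.3] w 85.1 q [-0.59  0.03  2.01 -0.    1.1   0.4 ]
rot [0.    0.    0.003]
shift after rot [0.0328 0.0458 0.1198] before rot [0.0327 0.0459 0.1198]
```

View pics/g6.png

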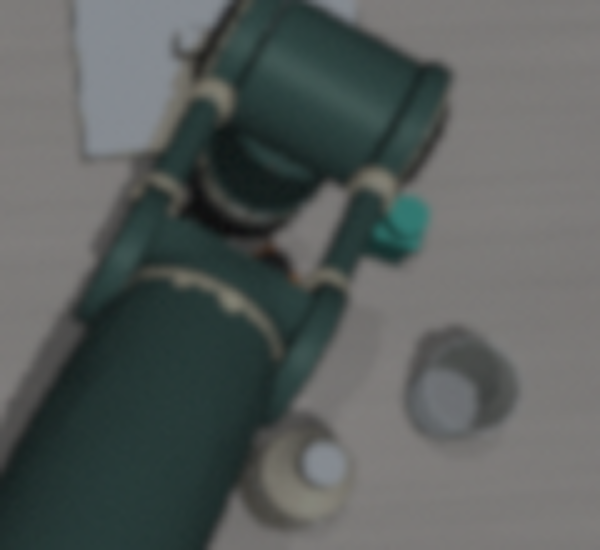

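>>> {"op": "arm_command", "data": {"rows": [{"delta_rot":[0,0,0],"xyz":[0.016,0.023,0],"gripper":0.085},{"delta_rot":[0,0,0],"xyz":[0.016,0.023,0],"gripper":0.085},{"delta_rot":[0,0,0],"xyz":[0,0,0],"gripper":0.085},{"delta_rot":[0,0,0],"xyz":[0,0,0],"gripper":0.085}]}}

```text
time: 11.55
tool_pos: [0.4257, -0.3224, 0.1583]
tcp_rot: [2.762, -1.495, 0.008]
wrist_force: [0.0, 0.4, 0.1]
width: 0.994
```

```bash
python3 -c "
from h import *
go(.4245,-.3217,.036,-57);b=cam('scene');crop(b,'g7.png',90,290,220,400,4)"
```

```text
t 11.55 p [ 0.4257 -0.3224  0.1583] x [ 0.547 -0.837  0.005] z [ 0.004 -0.003 -1.   ] F [0.  0.4 0.1] w 84.8 q [-0.7   0.05  1.99  0.    1.1   0.3 ]
rot [-0.002 -0.005  0.002]
shift after rot [-0.0013  0.0007  0.1223] before rot [-0.0018  0.0009  0.1223]
```

View pics/g7.png

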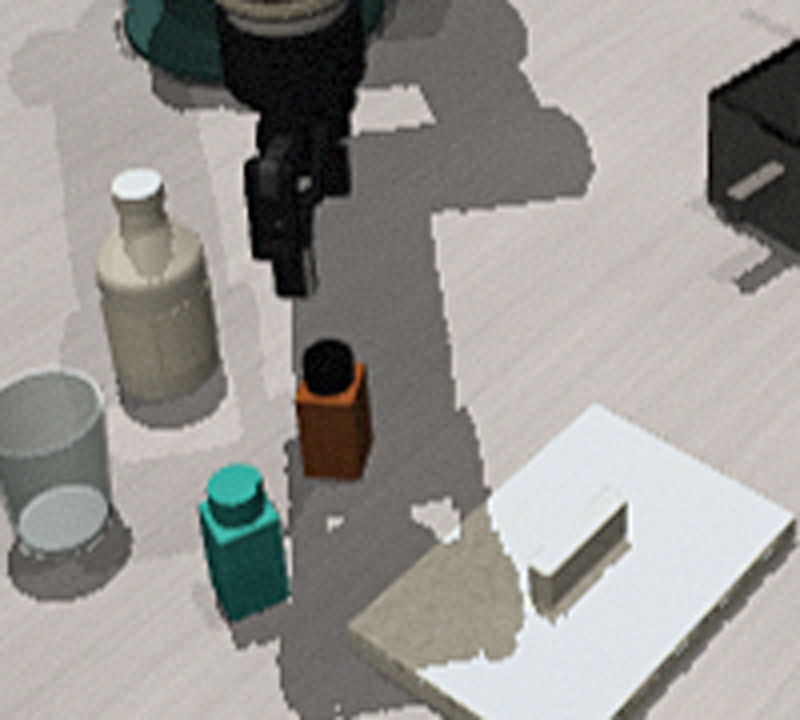

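>>> {"op": "arm_command", "data": {"rows": [{"delta_rot":[0,0,0],"xyz":[-0.001,0,0.035],"gripper":0.085},{"delta_rot":[0,0,0],"xyz":[0,0,0.035],"gripper":0.085},{"delta_rot":[0,0,0],"xyz":[0,0,0.03],"gripper":0.085},{"delta_rot":[0,0,0],"xyz":[0,0,0.02],"gripper":0.085},{"delta_rot":[0,0,0],"xyz":[0,0,0],"gripper":0.085},{"delta_rot":[0,0,0],"xyz":[0,0,0],"gripper":0.02},{"delta_rot":[0,0,0],"xyz":[0,0,0],"gripper":0.02},{"delta_rot":[0,0,0],"xyz":[0,0,0],"gripper":0.02},{"delta_rot":[0,0,0],"xyz":[0,0,0],"gripper":0.02},{"delta_rot":[0,0,0],"xyz":[0,0,0],"gripper":0.02},{"delta_rot":[0,0,0],"xyz":[0,0,0],"gripper":0.02}]}}

```text
time: 12.7
tool_pos: [0.4248, -0.3214, 0.0372]
tcp_rot: [2.762, -1.495, 0.005]
wrist_force: [0.1, 0.7, 6.5]
width: 0.413
```

>>> {"op": "arm_command", "data": {"rows": [{"delta_rot":[0,0,0],"xyz":[0,0,-0.03],"gripper":0.02},{"delta_rot":[0,0,0],"xyz":[0,0,-0.045],"gripper":0.02},{"delta_rot":[0,0,0],"xyz":[0,0,-0.045],"gripper":0.02},{"delta_rot":[0,0,0],"xyz":[0,0,-0.045],"gripper":0.02},{"delta_rot":[0,0,0.14],"xyz":[0,0,0],"gripper":0.02},{"delta_rot":[0,0,0.14],"xyz":[0,0,0],"gripper":0.02},{"delta_rot":[0,0,0.14],"xyz":[0,0,0],"gripper":0.02},{"delta_rot":[0,0,0.14],"xyz":[0,0,0],"gripper":0.02},{"delta_rot":[0,0,0.14],"xyz":[0,0,0],"gripper":0.02}]}}

```text
time: 13.6
tool_pos: [0.4232, -0.3203, 0.2003]
tcp_rot: [2.076, -2.358, -0.0]
wrist_force: [-0.6, 0.7, -1.4]
width: 0.412
```

```bash
python3 -c "
from h import *
go(.4907,.0705,.21,-96.9);a=cam('top');crop(a,'g8.png',220,440,140,290,3.6)"
```

```text
t 13.6 p [ 0.4232 -0.3203  0.2003] x [-0.127 -0.992 -0.   ] z [-0.  0. -1.] F [-0.6  0.7 -1.4] w 35.2 q [-0.69  0.01  1.95 -0.    1.18  1.  ]
rot [ 0.     0.    -0.007]
shift after rot [-0.396  -0.0201 -0.0097] before rot [-0.3962 -0.0174 -0.0097]
```

View pics/g8.png

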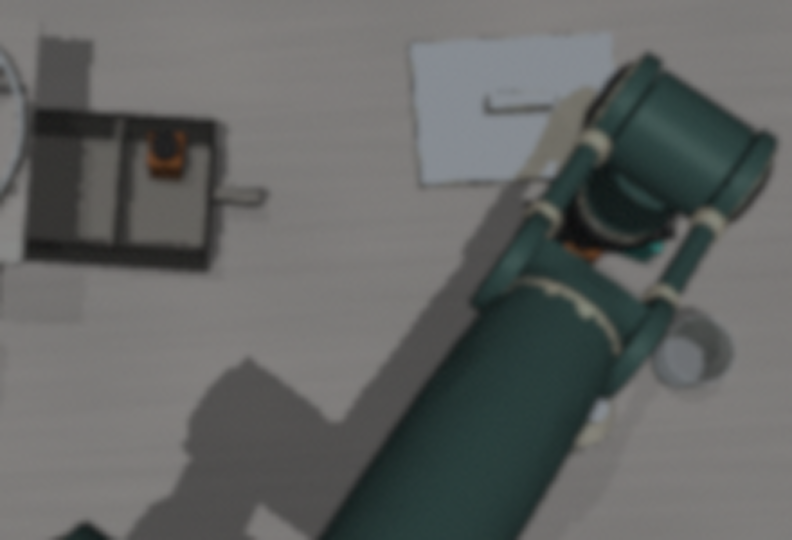

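>>> {"op": "arm_command", "data": {"rows": [{"delta_rot":[0,0,0],"xyz":[-0.044,-0.002,-0.002],"gripper":0.02},{"delta_rot":[0,0,0],"xyz":[-0.044,-0.002,-0.002],"gripper":0.02},{"delta_rot":[0,0,0],"xyz":[-0.044,-0.002,-0.002],"gripper":0.02},{"delta_rot":[0,0,0],"xyz":[-0.044,-0.002,-0.002],"gripper":0.02},{"delta_rot":[0,0,0],"xyz":[-0.044,-0.002,-0.002],"gripper":0.02},{"delta_rot":[0,0,0],"xyz":[-0.044,-0.002,0],"gripper":0.02},{"delta_rot":[0,0,0],"xyz":[-0.044,-0.002,0],"gripper":0.02},{"delta_rot":[0,0,0],"xyz":[-0.044,-0.002,0],"gripper":0.02},{"delta_rot":[0,0,0],"xyz":[-0.044,-0.002,0],"gripper":0.02},{"delta_rot":[0,0,0],"xyz":[0,0,0],"gripper":0.02},{"delta_rot":[0,0,0],"xyz":[0,0,0],"gripper":0.02}]}}

```text
time: 14.75
tool_pos: [0.4889, 0.0714, 0.2102]
tcp_rot: [2.088, -2.347, 0.0]
wrist_force: [-0.1, -0.5, -0.8]
width: 0.414
```

```bash
python3 -c "
from h import *
go(.4907,.0705,.05,-96.9);b=cam('scene');crop(b,'g9.png',240,400,130,300,4)"
```

```text
t 14.75 p [0.4889 0.0714 0.2102] x [-0.116 -0.993  0.001] z [-0.    -0.001 -1.   ] F [-0.1 -0.5 -0.8] w 35.4 q [ 0.09 -0.07  2.01 -0.    1.2   1.78]
rot [ 0.    -0.001  0.004]
shift after rot [ 0.0006 -0.0018  0.1602] before rot [ 0.0005 -0.0019  0.1602]
```

View pics/g9.png

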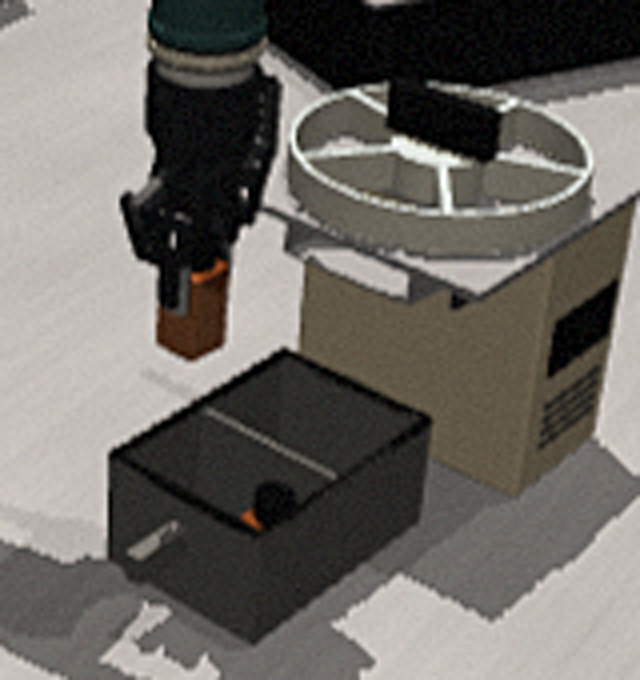

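>>> {"op": "arm_command", "data": {"rows": [{"delta_rot":[0,0,0],"xyz":[0,-0.002,0.035],"gripper":0.02},{"delta_rot":[0,0,0],"xyz":[0,0,0.035],"gripper":0.02},{"delta_rot":[0,0,0],"xyz":[0,0,0.035],"gripper":0.02},{"delta_rot":[0,0,0],"xyz":[0,0,0.03],"gripper":0.02},{"delta_rot":[0,0,0],"xyz":[0,0,0.015],"gripper":0.02},{"delta_rot":[0,0,0],"xyz":[0,0,0.01],"gripper":0.02},{"delta_rot":[0,0,0],"xyz":[0,0,0],"gripper":0.02},{"delta_rot":[0,0,0],"xyz":[0,0,0],"gripper":0.02}]}}

```text
time: 15.6
tool_pos: [0.4919, 0.0693, 0.0509]
tcp_rot: [-2.081, 2.352, -0.001]
wrist_force: [0.3, 0.0, -0.1]
width: 0.412
```

>>> {"op": "arm_command", "data": {"rows": [{"delta_rot":[0,0,0],"xyz":[0,0,0.004],"gripper":0.02},{"delta_rot":[0,0,0],"xyz":[0,0,0],"gripper":0.02},{"delta_rot":[0,0,0],"xyz":[0,0,0],"gripper":0.046},{"delta_rot":[0,0,0],"xyz":[0,0,0],"gripper":0.046},{"delta_rot":[0,0,0],"xyz":[0,0,0],"gripper":0.046},{"delta_rot":[0,0,0],"xyz":[0,0,0],"gripper":0.046}]}}

```text
time: 16.2
tool_pos: [0.4935, 0.0713, 0.0482]
tcp_rot: [-2.079, 2.349, -0.003]
wrist_force: [0.5, 5.8, 6.0]
width: 0.541
```

>>> {"op": "arm_command", "data": {"rows": [{"delta_rot":[0,0,0],"xyz":[0,0,-0.02],"gripper":0.046},{"delta_rot":[0,0,0],"xyz":[0,0,-0.04],"gripper":0.046},{"delta_rot":[0,0,0],"xyz":[0,0,-0.05],"gripper":0.046},{"delta_rot":[0,0,0],"xyz":[0,0,-0.05],"gripper":0.046},{"delta_rot":[0,0,0],"xyz":[0,0,-0.05],"gripper":0.046},{"delta_rot":[0,0,0],"xyz":[0,0,-0.05],"gripper":0.046},{"delta_rot":[0,0,0],"xyz":[0,0,-0.05],"gripper":0.046},{"delta_rot":[0,0,0],"xyz":[0,0,-0.05],"gripper":0.046},{"delta_rot":[0,0,0],"xyz":[0.04,0,0],"gripper":0.046},{"delta_rot":[0,0,0],"xyz":[0.04,0,0],"gripper":0.046},{"delta_rot":[0,0,0],"xyz":[0.04,0,0],"gripper":0.046}]}}

```text
time: 17.3
tool_pos: [0.4765, -0.05, 0.4073]
tcp_rot: [-2.084, 2.349, -0.003]
wrist_force: [-0.2, 0.0, 0.3]
width: 0.538
```

```bash
python3 - <<'E'
from h import *
st()
a=cam('top');b=cam('scene');crop(b,'g10.png',240,400,130,300,4)
im=a['pixels'][130:230,150:300,::-1].astype(float);im=np.clip((im-50)*2,0,255).astype(np.uint8);cv2.imwrite('pics/g11.png',cv2.resize(im,None,fx=5.2,fy=5.2,interpolation=cv2.INTER_CUBIC))
W=np.stack([cloud(cam('top'))[...,2] for _ in range(3)]);Z=np.nanmedian(W,0)*1000
print(Z[188:206,186:212].round())
E
```

```text
t 17.3 p [ 0.4765 -0.05    0.4073] x [-0.119 -0.993  0.   ] z [ 0.002 -0.001 -1.   ] F [-0.2  0.   0.3] w 46.0 q [-0.16 -0.17  1.74 -0.    1.57  1.53]
[[264. 267. 252. 235. 230. 234. 229. 231. 235. 232. 231. 232. 231. 235.
  230. 197. 190. 188. 187. 189. 190. 252. 262. 262. 266. 263.]
 [264. 257. 246. 234. 233. 232. 233. 232. 232. 233. 234. 235. 234. 232.
  230. 198. 192. 189. 196. 194. 191. 189. 243. 264. 269. 266.]
 [263. 254. 243. 233. 232. 230. 236. 231. 234. 231. 230. 232. 234. 232.
  232. 201. 191. 192. 192. 192. 192. 192. 196. 237. 256. 265.]
 [258. 247. 237. 227. 233. 235. 229. 231. 228. 231. 232. 231. 236. 233.
  230. 195. 191. 191. 193. 193. 196. 197. 189. 191. 189. 253.]
 [257. 241. 233. 232. 235. 230. 234. 233. 235. 235. 232. 235. 231. 230.
  227. 197. 187. 190. 189. 192. 189. 198. 186. 191. 194. 197.]
 [250. 239. 234. 233. 232. 233. 231. 233. 233. 234. 233. 234. 235. 232.
  232. 233. 236. 229. 230. 231. 252. 231. 233. 234. 230. 230.]
 [248. 236. 231. 231. 232. 233. 233. 231. 234. 235. 235. 233. 233. 234.
  237. 232. 233. 231. 231. 238. 239. 230. 230. 231. 234. 237.]
 [24
[... 781 characters left out ...]
35. 231. 236. 230. 268.]
 [236. 231. 233. 231. 234. 231. 234. 234. 231. 233. 229. 233. 232. 233.
  227. 231. 231. 233. 252. 238. 237. 234. 232. 265. 264. 262.]
 [234. 238. 232. 230. 233. 232. 232. 231. 232. 233. 233. 229. 233. 235.
  233. 230. 239. 245. 238. 231. 235. 267. 264. 262. 263. 254.]
 [229. 229. 234. 230. 231. 230. 242. 233. 229. 229. 233. 234. 234. 233.
  231. 251. 246. 237. 232. 264. 267. 269. 260. 259. 248. 246.]
 [228. 230. 234. 232. 233. 232. 236. 232. 242. 242. 252. 237. 252. 244.
  250. 241. 236. 262. 268. 265. 264. 261. 252. 245. 237. 232.]
 [229. 230. 228. 234. 233. 231. 231. 231. 234. 235. 234. 232. 240. 269.
  267. 269. 265. 263. 266. 262. 254. 247. 241. 230. 231. 232.]]
```

View pics/g10.png

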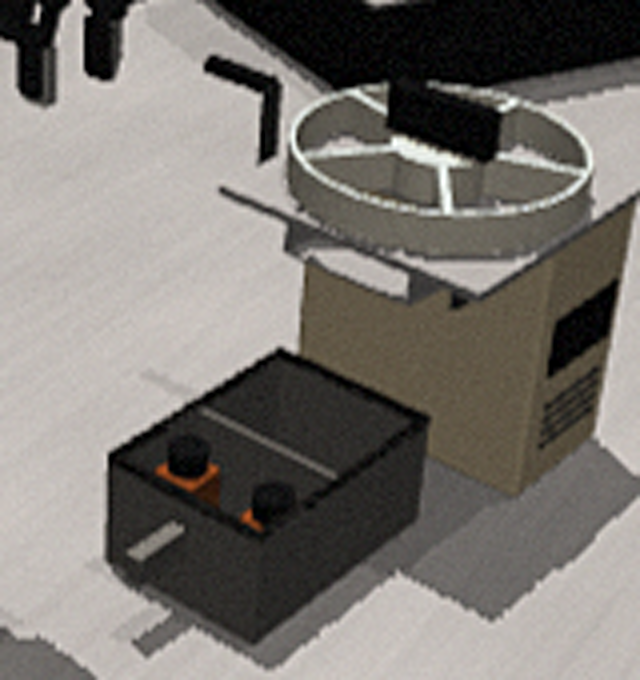

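View pics/g11.png

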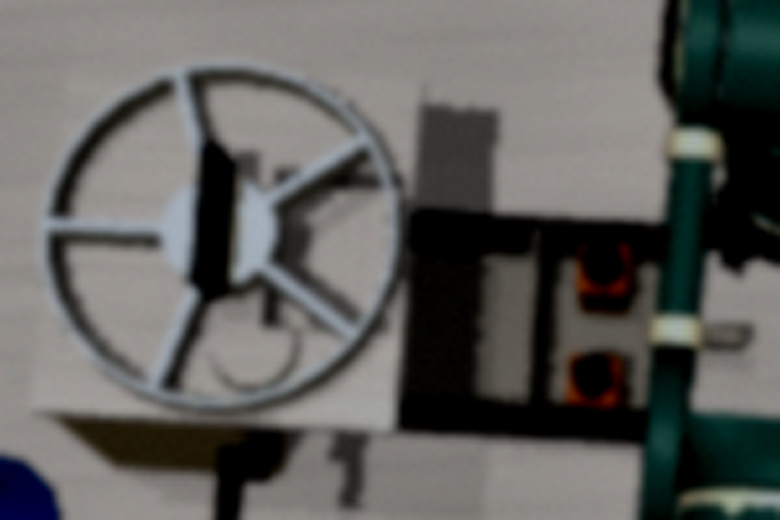

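```bash
python3 -c "
from h import *
go(.5577,.2922,.36,-96.6)"
```

```text
t 17.55 p [ 0.4766 -0.0487  0.4063] x [-0.122 -0.993 -0.001] z [ 0.     0.001 -1.   ] F [-0.1 -0.2  1.3] w 45.8 q [-0.15 -0.17  1.74  0.    1.57  1.54]
rot [-0.     0.001 -0.007]
shift after rot [-0.348  -0.0414  0.0463] before rot [-0.3482 -0.039   0.0465]
```

>>> {"op": "arm_command", "data": {"rows": [{"delta_rot":[0,0,-0.007],"xyz":[-0.043,-0.005,0],"gripper":0.06},{"delta_rot":[0,0,0],"xyz":[-0.043,-0.005,0],"gripper":0.06},{"delta_rot":[0,0,0],"xyz":[-0.043,-0.005,0],"gripper":0.06},{"delta_rot":[0,0,0],"xyz":[-0.043,-0.005,0],"gripper":0.06},{"delta_rot":[0,0,0],"xyz":[-0.043,-0.005,0],"gripper":0.06},{"delta_rot":[0,0,0],"xyz":[-0.043,-0.005,0],"gripper":0.06},{"delta_rot":[0,0,0],"xyz":[-0.043,-0.005,0],"gripper":0.06},{"delta_rot":[0,0,0],"xyz":[-0.043,-0.005,0.02],"gripper":0.06},{"delta_rot":[0,0,0],"xyz":[0,0,0.02],"gripper":0.06},{"delta_rot":[0,0,0],"xyz":[0,0,0],"gripper":0.06},{"delta_rot":[0,0,0],"xyz":[0,0,0],"gripper":0.06}]}}

```text
time: 18.65
tool_pos: [0.555, 0.2892, 0.3658]
tcp_rot: [2.092, -2.341, -0.001]
wrist_force: [0.3, 1.0, 0.7]
width: 0.704
```

```bash
python3 -c "
from h import *
go(.5577,.2922,.276,-96.6)"
```

```text
t 18.65 p [0.555  0.2892 0.3658] x [-0.112 -0.994  0.001] z [-0.002 -0.001 -1.   ] F [0.3 1.  0.7] w 60.2 q [ 0.44  0.12  1.53 -0.    1.49  2.12]
rot [ 0.002 -0.001  0.003]
shift after rot [-0.0033 -0.0023  0.0898] before rot [-0.0034 -0.0024  0.0898]
```

>>> {"op": "arm_command", "data": {"rows": [{"delta_rot":[0,0,0],"xyz":[-0.003,-0.002,0.03],"gripper":0.05},{"delta_rot":[0,0,0],"xyz":[0,0,0.03],"gripper":0.05},{"delta_rot":[0,0,0],"xyz":[0,0,0.028],"gripper":0.05},{"delta_rot":[0,0,0],"xyz":[0,0,0],"gripper":0.05},{"delta_rot":[0,0,0],"xyz":[0,0,0],"gripper":0.01},{"delta_rot":[0,0,0],"xyz":[0,0,0],"gripper":0.01},{"delta_rot":[0,0,0],"xyz":[0,0,0],"gripper":0.01},{"delta_rot":[0,0,0],"xyz":[0,0,0],"gripper":0.01},{"delta_rot":[0,0,0],"xyz":[0,0,0],"gripper":0.01}], "force": 50}}

```text
time: 19.55
tool_pos: [0.5597, 0.2919, 0.2819]
tcp_rot: [-2.087, 2.341, -0.002]
wrist_force: [-0.9, 0.4, 6.2]
width: 0.178
```

```bash
python3 -c "
from h import *
st();b=cam('scene');crop(b,'w1.png',260,420,100,230,5)"
```

```text
t 19.55 p [0.5597 0.2919 0.2819] x [-0.114 -0.993 -0.003] z [ 0.005  0.003 -1.   ] F [-0.9  0.4  6.2] w 15.2 q [0.44 0.15 1.65 0.   1.34 2.13]
```

View pics/w1.png

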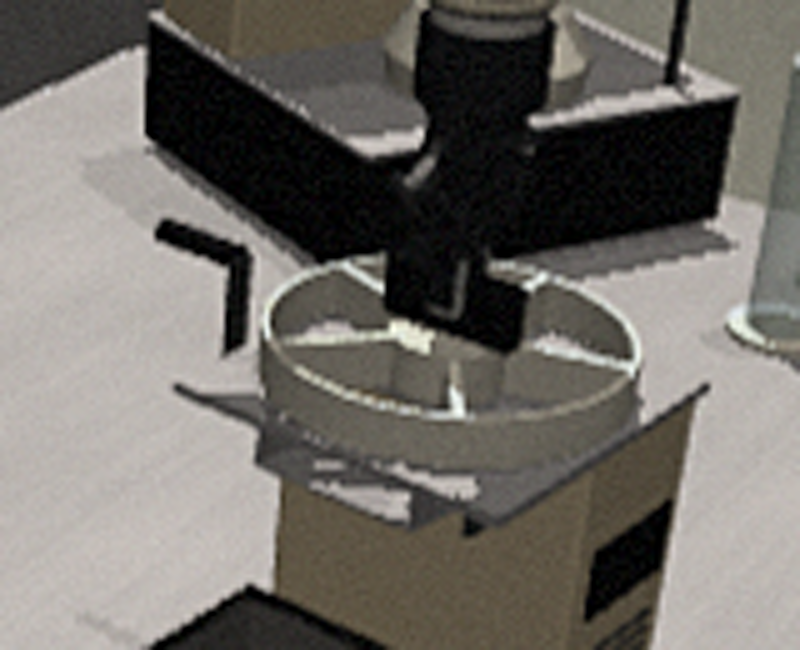

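>>> {"op": "arm_command", "data": {"rows": [{"delta_rot":[0,0,-0.105],"xyz":[0,0,0],"gripper":0.01},{"delta_rot":[0,0,-0.105],"xyz":[0,0,0],"gripper":0.01},{"delta_rot":[0,0,-0.105],"xyz":[0,0,0],"gripper":0.01},{"delta_rot":[0,0,-0.105],"xyz":[0,0,0],"gripper":0.01},{"delta_rot":[0,0,-0.105],"xyz":[0,0,0],"gripper":0.01},{"delta_rot":[0,0,-0.105],"xyz":[0,0,0],"gripper":0.01},{"delta_rot":[0,0,-0.105],"xyz":[0,0,0],"gripper":0.01},{"delta_rot":[0,0,-0.105],"xyz":[0,0,0],"gripper":0.01},{"delta_rot":[0,0,-0.105],"xyz":[0,0,0],"gripper":0.01},{"delta_rot":[0,0,-0.105],"xyz":[0,0,0],"gripper":0.01},{"delta_rot":[0,0,-0.105],"xyz":[0,0,0],"gripper":0.01},{"delta_rot":[0,0,-0.105],"xyz":[0,0,0],"gripper":0.01}]}}

```text
time: 20.8
tool_pos: [0.5587, 0.2937, 0.2819]
tcp_rot: [-3.066, 0.655, -0.003]
wrist_force: [-3.7, 5.7, 6.8]
width: 0.177
```

```bash
python3 -c "
from h import *
st();b=cam('scene');crop(b,'w2.png',260,420,100,230,5)
a=cam('top');crop(a,'w3.png',150,300,130,230,5)"
```

```text
t 20.8 p [0.5587 0.2937 0.2819] x [ 0.913 -0.408  0.   ] z [ 0.003  0.006 -1.   ] F [-3.7  5.7  6.8] w 15.1 q [0.44 0.15 1.65 0.   1.34 0.86]
```

View pics/w2.png

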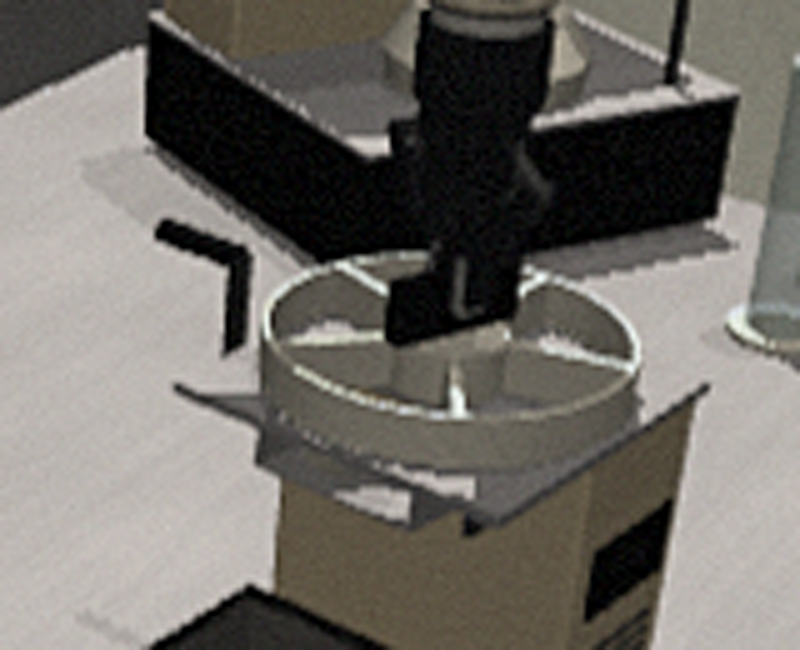

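View pics/w3.png

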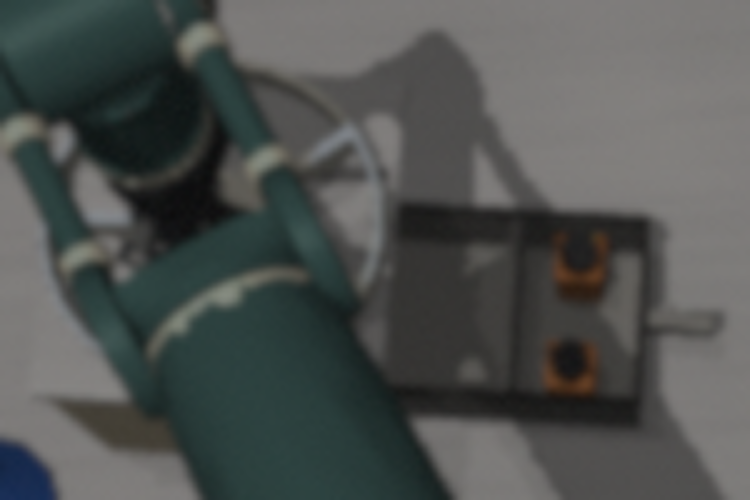

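>>> {"op": "arm_command", "data": {"rows": [{"delta_rot":[0,0,0],"xyz":[0,0,0],"gripper":0.05},{"delta_rot":[0,0,0],"xyz":[0,0,0],"gripper":0.05},{"delta_rot":[0,0,0],"xyz":[0,0,0],"gripper":0.05},{"delta_rot":[0,0,0],"xyz":[0,0,-0.04],"gripper":0.05},{"delta_rot":[0,0,-0.14],"xyz":[0,0,-0.04],"gripper":0.05},{"delta_rot":[0,0,-0.14],"xyz":[0,0,-0.04],"gripper":0.05},{"delta_rot":[0,0,-0.14],"xyz":[0,0,0],"gripper":0.05},{"delta_rot":[0,0,-0.14],"xyz":[0,0,0],"gripper":0.05},{"delta_rot":[0,0,-0.14],"xyz":[0,0,0],"gripper":0.05},{"delta_rot":[0,0,-0.14],"xyz":[0,0,0],"gripper":0.05},{"delta_rot":[0,0,-0.14],"xyz":[0,0,0],"gripper":0.05},{"delta_rot":[0,0,-0.14],"xyz":[0,0,0],"gripper":0.05}]}}

```text
time: 22.1
tool_pos: [0.5583, 0.2906, 0.3978]
tcp_rot: [2.951, 1.077, -0.001]
wrist_force: [-0.6, -0.3, -0.2]
width: 0.584
```

```bash
python3 -c "
from h import *
go(.3781,.2898,.35,83.1)
b=cam('scene');crop(b,'w4.png',260,420,100,230,5)"
```

```text
t 22.1 p [0.5583 0.2906 0.3978] x [ 0.765  0.644 -0.001] z [-0.001 -0.001 -1.   ] F [-0.6 -0.3 -0.2] w 49.9 q [ 0.44  0.12  1.47 -0.    1.55 -0.26]
rot [-0.     0.001 -0.75 ]
shift after rot [-0.0225 -0.1788  0.0478] before rot [-0.1383 -0.1155  0.0479]
```

View pics/w4.png

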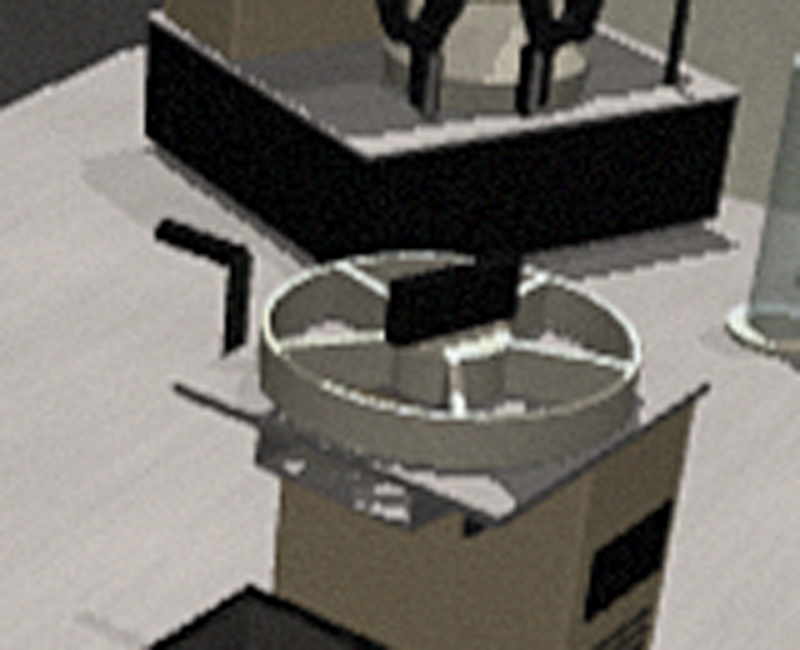

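>>> {"op": "arm_command", "data": {"rows": [{"delta_rot":[0,0,-0.125],"xyz":[0,0,0],"gripper":0.05},{"delta_rot":[0,0,-0.125],"xyz":[0,0,0],"gripper":0.05},{"delta_rot":[0,0,-0.125],"xyz":[0,0,0],"gripper":0.05},{"delta_rot":[0,0,-0.125],"xyz":[0,0,0],"gripper":0.05},{"delta_rot":[0,0,-0.125],"xyz":[0,0,0],"gripper":0.05},{"delta_rot":[0,0,-0.125],"xyz":[0,0,0],"gripper":0.05},{"delta_rot":[0,0,0],"xyz":[-0.006,-0.045,0],"gripper":0.05},{"delta_rot":[0,0,0],"xyz":[-0.006,-0.045,0],"gripper":0.05},{"delta_rot":[0,0,0],"xyz":[-0.006,-0.045,0],"gripper":0.05},{"delta_rot":[0,0,0],"xyz":[-0.005,-0.044,0],"gripper":0.05},{"delta_rot":[0,0,0],"xyz":[0,0,0],"gripper":0.05},{"delta_rot":[0,0,0],"xyz":[0,0,0],"gripper":0.05}]}}

```text
time: 23.35
tool_pos: [0.3774, 0.2906, 0.3987]
tcp_rot: [2.357, 2.076, 0.002]
wrist_force: [0.4, -1.2, 0.3]
width: 0.585
```

```bash
python3 - <<'E'
from h import *
go(.3781,.2898,.35,83.1)
b=cam('scene');crop(b,'w5.png',260,420,80,230,5)
a=cam('top');W=cloud(a);Z=W[...,2]
im=a['pixels'][130:230,150:300,::-1].astype(float);im=np.clip((im-50)*2,0,255).astype(np.uint8);cv2.imwrite('pics/w6.png',cv2.resize(im,None,fx=5.2,fy=5.2,interpolation=cv2.INTER_CUBIC))
c=np.array([.5577,.2922])
for k in range(24):
    an=k*np.pi/12; p=[c[0]+.067*np.cos(an),c[1]+.067*np.sin(an),.24]; uv=proj(a,p)[0].round().astype(int)
    print(k*15,np.nanmedian(Z[uv[1]-2:uv[1]+3,uv[0]-2:uv[0]+3]).round(3),end='; ')
E
```

```text
t 23.35 p [0.3774 0.2906 0.3987] x [0.126 0.992 0.001] z [ 0.002  0.    -1.   ] F [ 0.4 -1.2  0.3] w 50.0 q [ 0.6  -0.18  1.76 -0.    1.56 -0.84]
rot [ 0.002 -0.001 -0.006]
shift after rot [-0.0007  0.0008  0.0487] before rot [-0.0007  0.0007  0.0487]
0 0.232; 15 0.261; 30 0.231; 45 0.234; 60 0.237; 75 0.775; 90 0.788; 105 0.786; 120 0.778; 135 0.767; 150 0.759; 165 0.755; 180 0.231; 195 0.232; 210 0.23; 225 0.25; 240 0.25; 255 0.194; 270 0.193; 285 0.194; 300 0.252; 315 0.235; 330 0.233; 345 0.232;
```

View pics/w5.png

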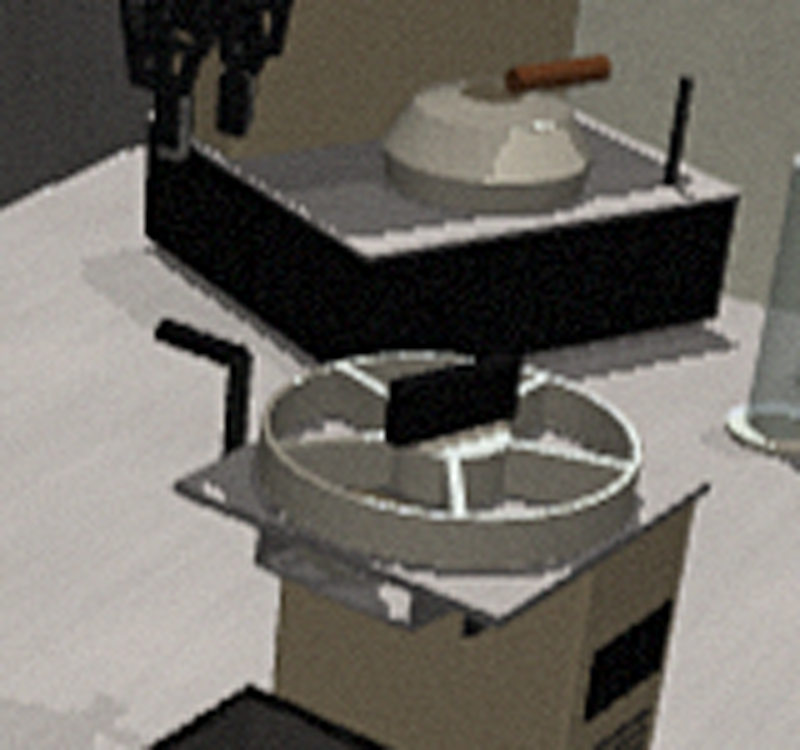

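View pics/w6.png

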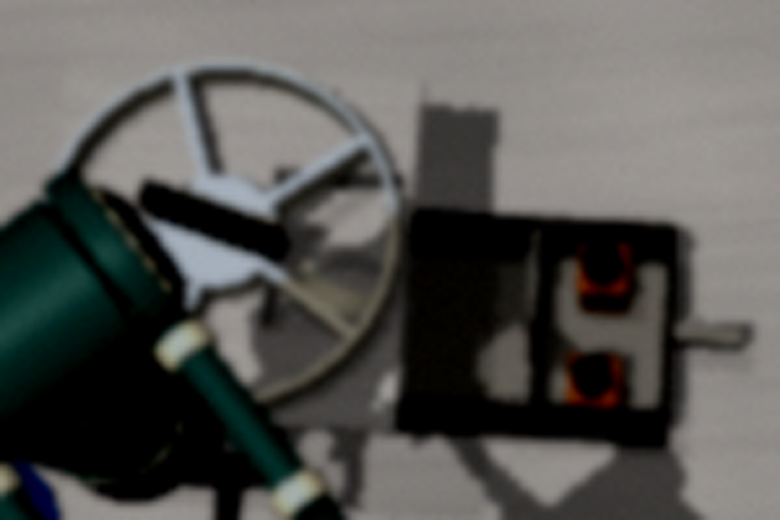

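>>> {"op": "arm_command", "data": {"rows": [{"delta_rot":[0,0,0],"xyz":[0,0,0.04],"gripper":0.05},{"delta_rot":[0,0,0],"xyz":[0,0,0.04],"gripper":0.05},{"delta_rot":[0,0,0],"xyz":[0,0,0.035],"gripper":0.05},{"delta_rot":[0,0,0],"xyz":[0,0,0.025],"gripper":0.05},{"delta_rot":[0,0,0],"xyz":[0,0,0],"gripper":0.03},{"delta_rot":[0,0,0],"xyz":[0,0,0],"gripper":0.03},{"delta_rot":[0,0,0],"xyz":[0,0,0],"gripper":0.03}]}}

```text
time: 24.15
tool_pos: [0.3794, 0.2913, 0.2602]
tcp_rot: [2.357, 2.076, 0.005]
wrist_force: [0.7, 0.0, 0.1]
width: 0.35
```

```bash
python3 - <<'E'
from h import *
go(.3781,.2898,.257,83.1)
b=cam('scene');crop(b,'w7.png',260,420,100,230,5)
E
```

```text
t 24.15 p [0.3794 0.2913 0.2602] x [0.126 0.992 0.002] z [ 0.002  0.002 -1.   ] F [0.7 0.  0.1] w 29.9 q [ 0.6  -0.14  1.97 -0.    1.3  -0.84]
rot [ 0.002 -0.002 -0.006]
shift after rot [-0.0017 -0.0011  0.0032] before rot [-0.0017 -0.0011  0.0032]
```

View pics/w7.png

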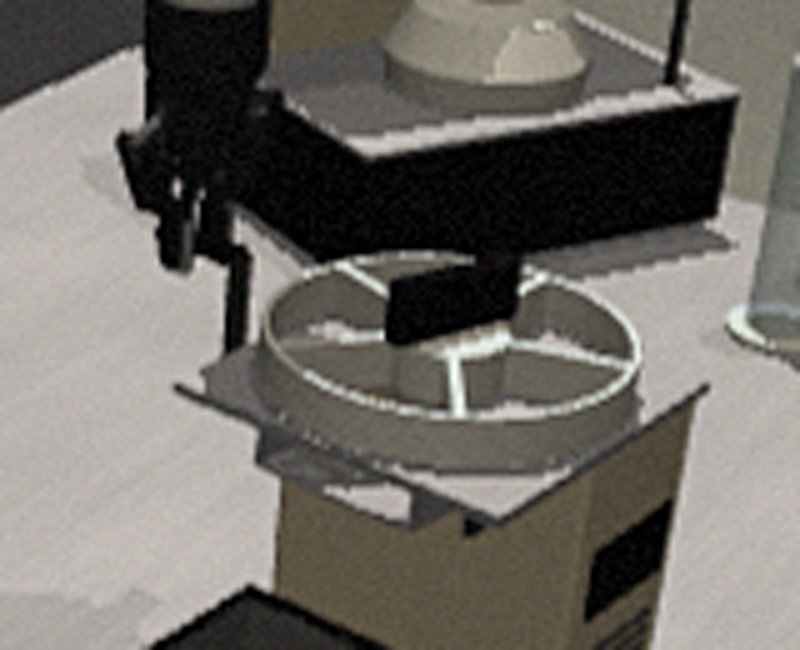

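>>> {"op": "arm_command", "data": {"rows": [{"delta_rot":[0,0,0],"xyz":[-0.009,0,0.002],"gripper":0.03},{"delta_rot":[0,0,0],"xyz":[-0.017,0,0.002],"gripper":0.03},{"delta_rot":[0,0,0],"xyz":[-0.016,0,0.005],"gripper":0.03},{"delta_rot":[0,0,0],"xyz":[-0.008,0,0.004],"gripper":0.03},{"delta_rot":[0,0,0],"xyz":[-0.007,0,0.004],"gripper":0.03},{"delta_rot":[0,0,0],"xyz":[-0.007,0,0.006],"gripper":0.03},{"delta_rot":[0,0,0],"xyz":[-0.006,0,0.006],"gripper":0.03},{"delta_rot":[0,0,0],"xyz":[-0.005,0,0.007],"gripper":0.03},{"delta_rot":[0,0,0],"xyz":[-0.005,0,0.006],"gripper":0.03},{"delta_rot":[0,0,0],"xyz":[-0.004,0,0.006],"gripper":0.03},{"delta_rot":[0,0,0],"xyz":[-0.002,0,0],"gripper":0.03}]}}

```text
time: 25.3
tool_pos: [0.3673, 0.207, 0.2095]
tcp_rot: [-2.355, -2.074, -0.005]
wrist_force: [3.2, 15.5, -5.6]
width: 0.351
```

>>> {"op": "arm_command", "data": {"rows": [{"delta_rot":[0,0,0],"xyz":[0,0,0],"gripper":0.03},{"delta_rot":[0,0,0],"xyz":[0,0,0],"gripper":0.03},{"delta_rot":[0,0,0],"xyz":[0,0,0],"gripper":0.03}]}}

```text
time: 25.6
tool_pos: [0.3673, 0.2073, 0.2096]
tcp_rot: [-2.355, -2.075, -0.005]
wrist_force: [1.3, 10.7, -4.1]
width: 0.349
```

```bash
python3 - <<'E'
from h import *
st()
b=cam('scene');crop(b,'w8.png',260,420,100,260,4.6)
a=cam('top');im=a['pixels'][130:230,150:300,::-1].astype(float);im=np.clip((im-50)*2,0,255).astype(np.uint8);cv2.imwrite('pics/w9.png',cv2.resize(im,None,fx=5.2,fy=5.2,interpolation=cv2.INTER_CUBIC))
E
```

```text
t 25.6 p [0.3673 0.2073 0.2096] x [0.126 0.992 0.004] z [ 0.     0.004 -1.   ] F [ 1.3 10.7 -4.1] w 29.8 q [ 0.45 -0.22  2.14  0.    1.22 -0.99]
```

View pics/w8.png

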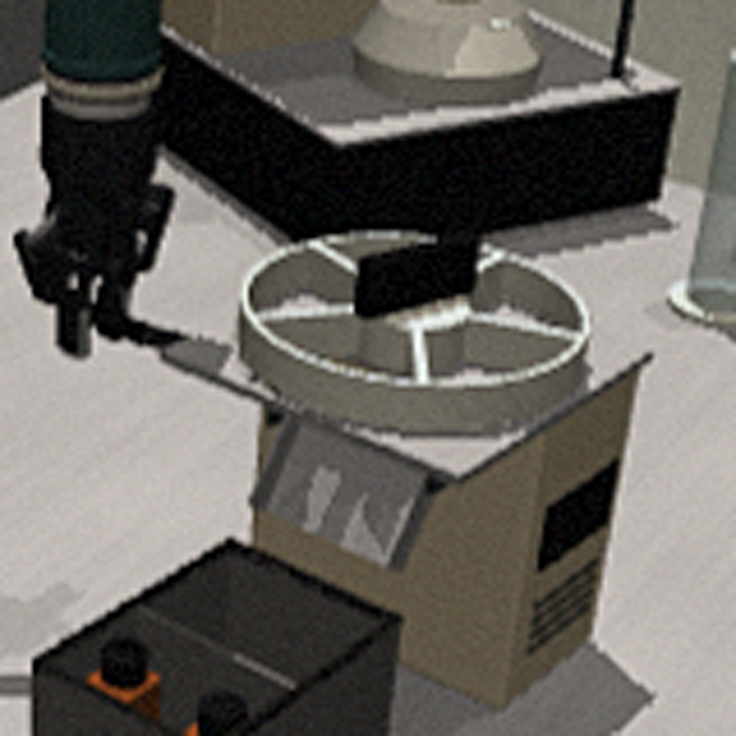

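View pics/w9.png

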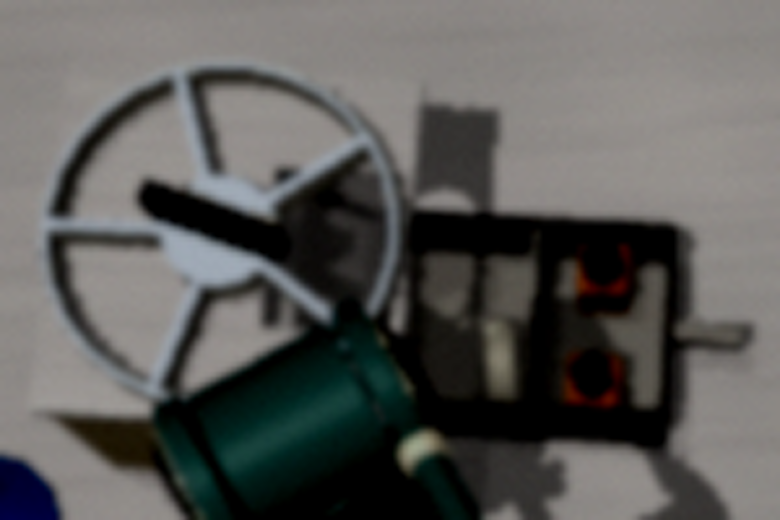

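>>> {"op": "arm_command", "data": {"rows": [{"delta_rot":[0,0,0],"xyz":[0,0,0],"gripper":0.03},{"delta_rot":[0,0,0],"xyz":[0,0,0],"gripper":0.03},{"delta_rot":[0,0,0],"xyz":[0,0,0],"gripper":0.03},{"delta_rot":[0,0,0],"xyz":[0,0,0],"gripper":0.03},{"delta_rot":[0,0,0],"xyz":[0,0,0],"gripper":0.03},{"delta_rot":[0,0,0],"xyz":[0,0,0],"gripper":0.03}]}}

```text
time: 26.3
tool_pos: [0.3673, 0.2073, 0.2097]
tcp_rot: [-2.355, -2.076, -0.005]
wrist_force: [2.1, 10.4, -3.7]
width: 0.353
```

>>> {"op": "arm_command", "data": {"rows": [{"delta_rot":[0,0,0],"xyz":[0.004,0,-0.006],"gripper":0.03},{"delta_rot":[0,0,0],"xyz":[0.005,0,-0.006],"gripper":0.03},{"delta_rot":[0,0,0],"xyz":[0.005,0,-0.007],"gripper":0.03},{"delta_rot":[0,0,0],"xyz":[0.006,0,-0.006],"gripper":0.03},{"delta_rot":[0,0,0],"xyz":[0.007,0,-0.006],"gripper":0.03},{"delta_rot":[0,0,0],"xyz":[0.007,0,-0.004],"gripper":0.03},{"delta_rot":[0,0,0],"xyz":[0.008,0,-0.004],"gripper":0.03},{"delta_rot":[0,0,0],"xyz":[0.016,0,-0.005],"gripper":0.03},{"delta_rot":[0,0,0],"xyz":[0.017,0,-0.002],"gripper":0.03},{"delta_rot":[0,0,0],"xyz":[0.01,0,0],"gripper":0.05},{"delta_rot":[0,0,0],"xyz":[0,0,0],"gripper":0.05}]}}

```text
time: 27.4
tool_pos: [0.3778, 0.2912, 0.2562]
tcp_rot: [-2.355, -2.08, 0.0]
wrist_force: [-1.0, -0.4, 0.6]
width: 0.588
```

>>> {"op": "arm_command", "data": {"rows": [{"delta_rot":[0,0,0],"xyz":[0,0,-0.05],"gripper":0.05},{"delta_rot":[0,0,0],"xyz":[0,0,-0.05],"gripper":0.05},{"delta_rot":[0,0,0],"xyz":[0,0,-0.04],"gripper":0.05},{"delta_rot":[0,0,0],"xyz":[0,0,0],"gripper":0.05}]}}

```text
time: 27.8
tool_pos: [0.3797, 0.291, 0.4035]
tcp_rot: [2.355, 2.076, 0.018]
wrist_force: [-0.0, -1.0, 0.3]
width: 0.588
```

```bash
python3 - <<'E'
from h import *
st()
b=cam('scene');crop(b,'x1.png',260,420,100,260,4.6)
a=cam('top');im=a['pixels'][130:230,150:300,::-1].astype(float);im=np.clip((im-40)*2.5,0,255).astype(np.uint8);cv2.imwrite('pics/x2.png',cv2.resize(im,None,fx=5.2,fy=5.2,interpolation=cv2.INTER_CUBIC))
Z=np.nanmedian(np.stack([cloud(cam('top'))[...,2] for _ in range(3)]),0)*1000
print(Z[170:214:2,224:260:2].round())
E
```

```text
t 27.8 p [0.3797 0.291  0.4035] x [0.125 0.992 0.007] z [ 0.01   0.006 -1.   ] F [-0.  -1.   0.3] w 50.2 q [ 0.6  -0.18  1.76 -0.    1.55 -0.84]
[[199. 257. 232.  95. 101.   3.  -2.   5.  -3.   3.   5.  -5.  -1.  -3.
    1.   3.  -8.   4.]
 [196. 259. 234.  82.  86.  84.  96.  86.  95.  95.  93.  92.  91.  96.
   98.  97.  96.  91.]
 [195. 259. 231.  59.  61.  57.  65.  65.  67.  68.  72.  73.  67.  71.
   74.  75.  75.  76.]
 [197. 259. 235.  26.  34.  34.  35.  34.  42.  40.  39.  37.  45.  46.
   91.  46.  51.  51.]
 [195. 255. 230.   4.   7.  -1.   8.   6.   8.   8.   8.  13.  15.  20.
   87.  38.  25.  21.]
 [264. 253. 226.   1.   2.  -1.   2.   7.   1.   2.   5.   7.   1.   4.
   85.  29.   7.   5.]
 [264. 242. 228.  10.   2.  -2.   0.   6.  10.   2.   2.  10.  -3.   8.
   91.  25.  11.   3.]
 [266. 233.   7.   7.   4.   1.  -0.   4.   1.   9.   3.   5.   6.   1.
   91.  14.   2.   7.]
 [258. 231.   5.   4.  -0.   4.   4.   7.   5.   9.   5.   9.   6.   5.
   90.  14.   5.   4.]
 [239. 231.  -2.   5.   4.   1.   1.   5.   4.   3.   8.   2.   3.   4.
   86.  10.   9.   5.]
 [198
[... 435 characters left out ...]
.  64.   2.
   79.   6.   3.   6.]
 [231. 232.   5.   1.   5.   2.   4.   2.   3.   2.  64.  58.  62.   4.
   67.   8.   8.   4.]
 [231. 236.   8.  -1.   5.   2.   5.   3.   5.   8.  57.  58.  61.   7.
   56.  -0.   2.   2.]
 [233. 230.   9.   6.  12.   9.   4.   3.   4.   2.  57.  54.  60.   7.
   55.   7.   0.   2.]
 [235. 227.  -1.   2.  -1.   1.   6.   8.   4.   2.  41.  41.  49.  85.
   46.   3.   1.  -3.]
 [234.  89.  92.  93.  98.  96.  95.  92.  95.  96. 101.  96.  93.  96.
   95.  95.  94.  99.]
 [232.  51.  53.  59.  55.  60.  60.  64.  67.  67.  74.  74.  74.  73.
   76.  75.  82.  84.]
 [236.  19.  13.  21.  23.  21.  30.  32.  26.  33.  36.  34.  37.  40.
   39.  43.  46.  44.]]
```

View pics/x1.png

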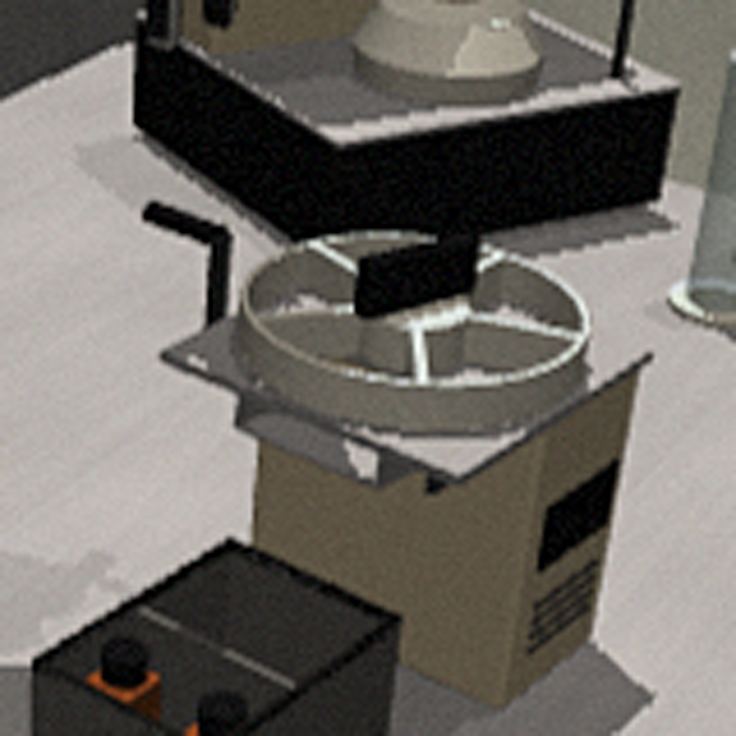

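View pics/x2.png

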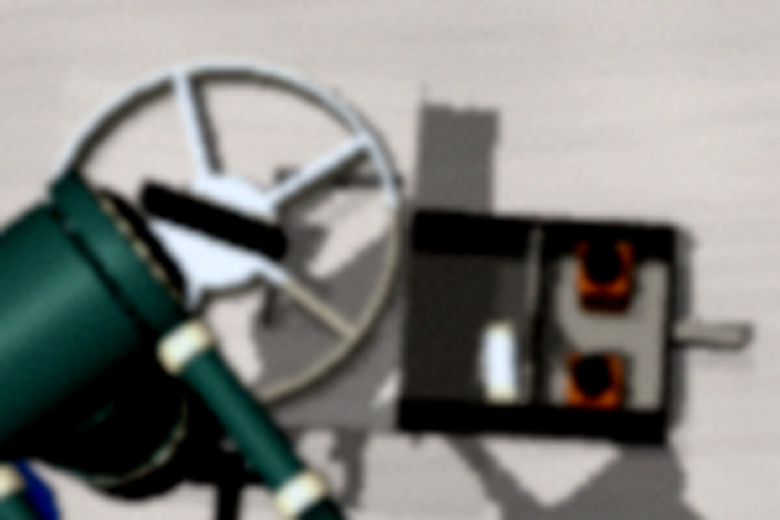

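>>> {"op": "arm_command", "data": {"rows": [{"delta_rot":[0,0,0.14],"xyz":[-0.045,0,0],"gripper":0.05},{"delta_rot":[0,0,0.14],"xyz":[-0.045,0,0],"gripper":0.05},{"delta_rot":[0,0,0.14],"xyz":[-0.045,0,0],"gripper":0.05},{"delta_rot":[0,0,0.14],"xyz":[0,0,0],"gripper":0.05},{"delta_rot":[0,0,0.14],"xyz":[0,0,0],"gripper":0.05},{"delta_rot":[0,0,0.14],"xyz":[0,0,0],"gripper":0.05},{"delta_rot":[0,0,0.14],"xyz":[0,0,0],"gripper":0.05},{"delta_rot":[0,0,0.14],"xyz":[0,0,0],"gripper":0.05},{"delta_rot":[0,0,0.14],"xyz":[0,0,0],"gripper":0.05},{"delta_rot":[0,0,0.14],"xyz":[0,0,0],"gripper":0.05},{"delta_rot":[0,0,0.14],"xyz":[0,0,0],"gripper":0.05}]}}

```text
time: 29.15
tool_pos: [0.3417, 0.16, 0.3942]
tcp_rot: [3.136, -0.158, -0.005]
wrist_force: [0.4, -1.3, -0.3]
width: 0.588
```

```bash
python3 - <<'E'
from h import *
go(.5195,-.03,.2,-6.9)
E
```

```text
t 29.15 p [0.3417 0.16   0.3942] x [ 0.995 -0.101 -0.003] z [-0.004 -0.001 -1.   ] F [ 0.4 -1.3 -0.3] w 50.2 q [ 0.37 -0.38  1.92 -0.    1.6   0.47]
rot [0.002 0.003 0.02 ]
shift after rot [0.1993 0.1672 0.1942] before rot [0.1967 0.1707 0.1938]
```

>>> {"op": "arm_command", "data": {"rows": [{"delta_rot":[0,0,0.02],"xyz":[0.04,0.034,0],"gripper":0.05},{"delta_rot":[0,0,0],"xyz":[0.04,0.034,0],"gripper":0.05},{"delta_rot":[0,0,0],"xyz":[0.04,0.033,0],"gripper":0.05},{"delta_rot":[0,0,0],"xyz":[0.04,0.033,0],"gripper":0.05},{"delta_rot":[0,0,0],"xyz":[0.04,0.033,0],"gripper":0.05},{"delta_rot":[0,0,0],"xyz":[0,0,0],"gripper":0.05}]}}

```text
time: 29.75
tool_pos: [0.5173, -0.0244, 0.3921]
tcp_rot: [3.134, -0.189, -0.009]
wrist_force: [-0.1, -0.1, -1.0]
width: 0.585
```

```bash
python3 - <<'E'
from h import *
go(.5195,-.03,.2,-6.9)
b=cam('scene');crop(b,'y1.png',300,400,140,200,7.5)
a=cam('top');im=cv2.resize(a['pixels'][125:225,150:245,::-1],None,fx=6,fy=6,interpolation=cv2.INTER_CUBIC).astype(float)
im=np.clip((im-50)*2.2,0,255).astype(np.uint8);cv2.imwrite('pics/y2.png',im)
Z=np.nanmedian(np.stack([cloud(cam('top'))[...,2] for _ in range(3)]),0)*1000
cv2.imwrite('pics/y3.png',cv2.resize(cv2.applyColorMap(np.clip((Z[125:225,150:245]-180)/100*255,0,255).astype(np.uint8),cv2.COLORMAP_JET),None,fx=6,fy=6,interpolation=cv2.INTER_NEAREST))
E
```

```text
t 29.75 p [ 0.5173 -0.0244  0.3921] x [ 0.993 -0.12  -0.005] z [-0.006 -0.001 -1.   ] F [-0.1 -0.1 -1. ] w 50.0 q [-0.09 -0.09  1.7  -0.    1.54  0.03]
rot [0.002 0.005 0.   ]
shift after rot [0.0028 0.0053 0.1921] before rot [0.0039 0.0049 0.1921]
```

View pics/y2.png

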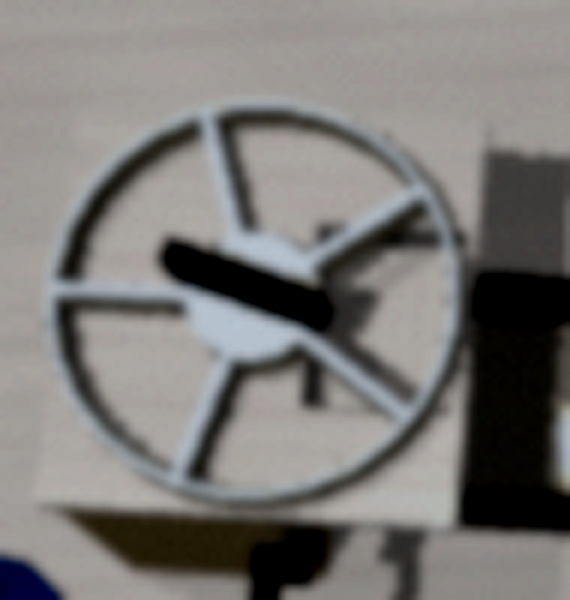

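View pics/y3.png

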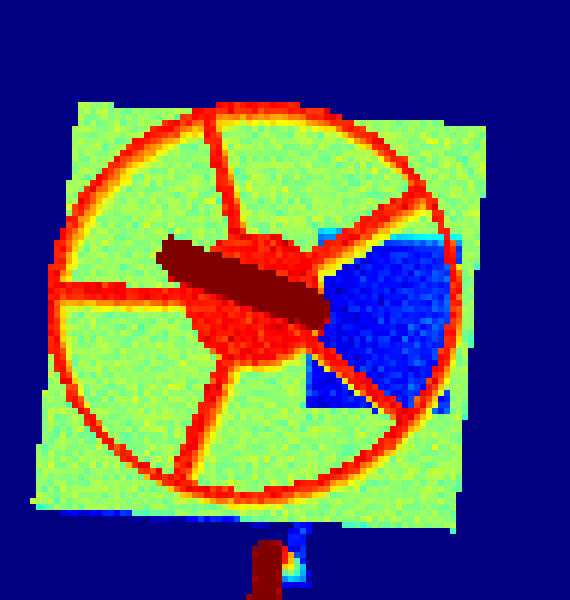

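View pics/y1.png

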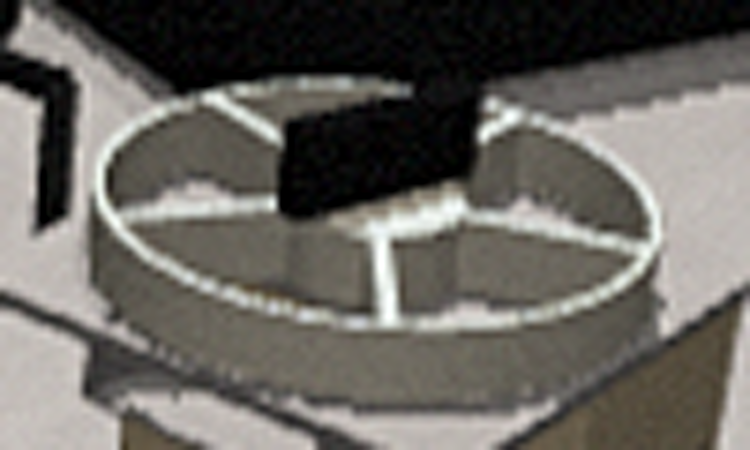

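>>> {"op": "arm_command", "data": {"rows": [{"delta_rot":[0,0.005,0],"xyz":[0.003,0.006,0.05],"gripper":0.05},{"delta_rot":[0,0,0],"xyz":[0,0,0.05],"gripper":0.05},{"delta_rot":[0,0,0],"xyz":[0,0,0.05],"gripper":0.05},{"delta_rot":[0,0,0],"xyz":[0,0,0.05],"gripper":0.05},{"delta_rot":[0,0,0],"xyz":[0,0,0.03],"gripper":0.05},{"delta_rot":[0,0,0],"xyz":[0,0,0],"gripper":0.05},{"delta_rot":[0,0,0],"xyz":[0,0,0],"gripper":0.05}]}}

```text
time: 30.7
tool_pos: [0.5183, -0.0256, 0.1676]
tcp_rot: [3.136, -0.178, 0.008]
wrist_force: [0.5, -0.3, 0.4]
width: 0.59
```

```bash
python3 - <<'E'
from h import *
go(.5195,-.026,.044,-6.9)
b=cam('scene');crop(b,'z1.png',230,370,180,300,5.5)
E
```

```text
t 30.7 p [ 0.5183 -0.0256  0.1676] x [ 0.994 -0.113  0.005] z [ 0.005 -0.    -1.   ] F [ 0.5 -0.3  0.4] w 50.4 q [-0.1   0.02  2.01  0.    1.11  0.02]
rot [-0.    -0.005  0.007]
shift after rot [0.0012 0.0003 0.1236] before rot [0.0005 0.0003 0.1236]
```

View pics/z1.png

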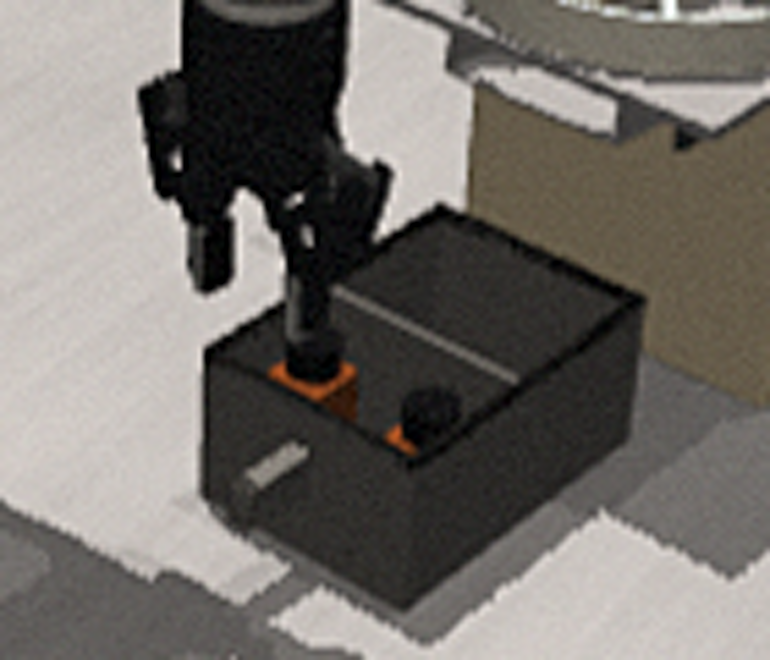

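>>> {"op": "arm_command", "data": {"rows": [{"delta_rot":[0,0,0],"xyz":[0.001,0,0.04],"gripper":0.05},{"delta_rot":[0,0,0],"xyz":[0,0,0.04],"gripper":0.05},{"delta_rot":[0,0,0],"xyz":[0,0,0.03],"gripper":0.05},{"delta_rot":[0,0,0],"xyz":[0,0,0.012],"gripper":0.05},{"delta_rot":[0,0,0],"xyz":[0,0,0],"gripper":0.05},{"delta_rot":[0,0,0],"xyz":[0,0,0],"gripper":0.008},{"delta_rot":[0,0,0],"xyz":[0,0,0],"gripper":0.008},{"delta_rot":[0,0,0],"xyz":[0,0,0],"gripper":0.008},{"delta_rot":[0,0,0],"xyz":[0,0,0],"gripper":0.008},{"delta_rot":[0,0,0],"xyz":[0,0,0],"gripper":0.008}], "force": 40}}

```text
time: 31.75
tool_pos: [0.5219, -0.027, 0.0473]
tcp_rot: [3.136, -0.179, 0.013]
wrist_force: [-1.4, 0.1, 5.7]
width: 0.154
```

>>> {"op": "arm_command", "data": {"rows": [{"delta_rot":[0,0,0],"xyz":[0,0.004,0],"gripper":0.008},{"delta_rot":[0,0,0],"xyz":[0,0.006,0],"gripper":0.008},{"delta_rot":[0,0,0],"xyz":[0,0.008,0],"gripper":0.008},{"delta_rot":[0,0,0],"xyz":[0,0.008,0],"gripper":0.008},{"delta_rot":[0,0,0],"xyz":[0,0.008,0],"gripper":0.008},{"delta_rot":[0,0,0],"xyz":[0,0.008,0],"gripper":0.008},{"delta_rot":[0,0,0],"xyz":[0,0.008,0],"gripper":0.008},{"delta_rot":[0,0,0],"xyz":[0,0.008,0],"gripper":0.008},{"delta_rot":[0,0,0],"xyz":[0,0.008,0],"gripper":0.008},{"delta_rot":[0,0,0],"xyz":[0,0.008,0],"gripper":0.008},{"delta_rot":[0,0,0],"xyz":[0,0.006,0],"gripper":0.008},{"delta_rot":[0,0,0],"xyz":[0,0.003,0],"gripper":0.008}]}}

```text
time: 32.95
tool_pos: [0.5127, -0.1086, 0.0472]
tcp_rot: [-3.135, 0.183, -0.014]
wrist_force: [1.2, 6.8, 5.4]
width: 0.157
```

```bash
python3 - <<'E'
from h import *
st()
b=cam('scene');crop(b,'z2.png',200,370,170,310,4.6)
a=cam('top');im=a['pixels'][130:230,190:340,::-1].astype(float);im=np.clip((im-40)*2.,0,255).astype(np.uint8);cv2.imwrite('pics/z3.png',cv2.resize(im,None,fx=5.2,fy=5.2,interpolation=cv2.INTER_CUBIC))
E
```

```text
t 32.95 p [ 0.5127 -0.1086  0.0472] x [ 0.993 -0.116  0.009] z [ 0.009  0.001 -1.   ] F [1.2 6.8 5.4] w 13.4 q [-0.26  0.17  2.09  0.    0.87 -0.14]
```

View pics/z2.png

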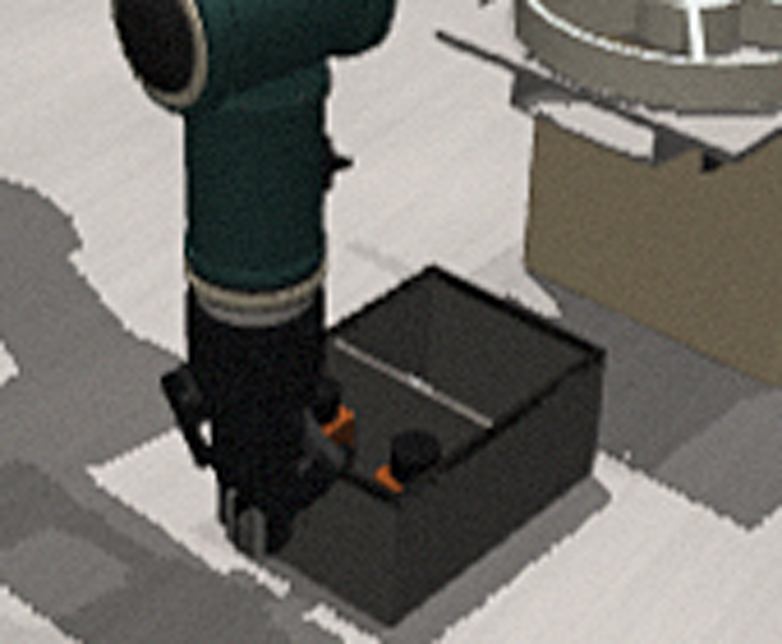

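View pics/z3.png

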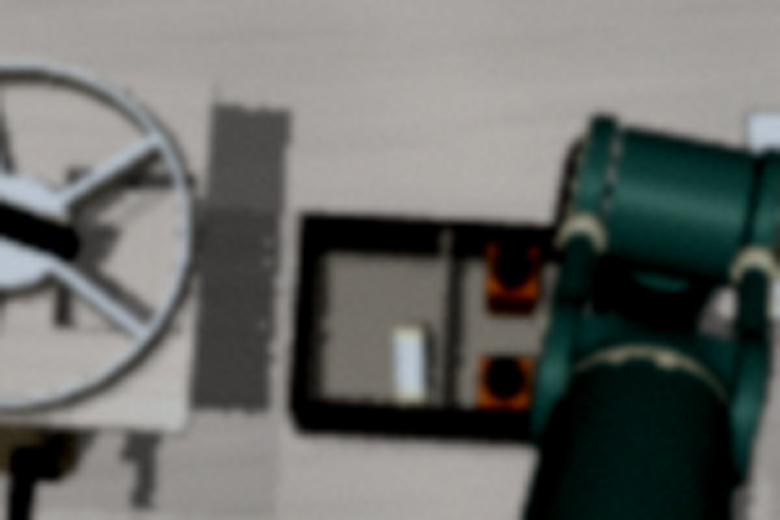

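>>> {"op": "arm_command", "data": {"rows": [{"delta_rot":[0,0,0],"xyz":[0,0,0],"gripper":0.05},{"delta_rot":[0,0,0],"xyz":[0,0,0],"gripper":0.05},{"delta_rot":[0,0,0],"xyz":[0,0,0],"gripper":0.05},{"delta_rot":[0,0,0],"xyz":[0,0.01,-0.04],"gripper":0.05},{"delta_rot":[0,0,0],"xyz":[0,0.01,-0.05],"gripper":0.05},{"delta_rot":[0,0,0],"xyz":[-0.02,0.01,-0.05],"gripper":0.05},{"delta_rot":[0,0,0],"xyz":[-0.04,0.02,-0.05],"gripper":0.05},{"delta_rot":[0,0,0],"xyz":[-0.04,0.02,-0.03],"gripper":0.05}]}}

```text
time: 33.85
tool_pos: [0.4185, -0.162, 0.2474]
tcp_rot: [3.134, -0.178, 0.014]
wrist_force: [0.0, -1.3, 1.0]
width: 0.586
```

```bash
python3 - <<'E'
from h import *
st()
b=cam('scene');cv2.imwrite('pics/v1.png',b['pixels'][:,:,::-1])
a=cam('top');cv2.imwrite('pics/v2.png',np.clip((a['pixels'][:,:,::-1].astype(float)-30)*1.6,0,255).astype(np.uint8))
np.savez('/tmp/v.npz',W=np.nanmedian(np.stack([cloud(a)]+[cloud(cam('top')) for _ in range(3)]),0),px=a['pixels'])
E
```

```text
t 33.85 p [ 0.4185 -0.162   0.2474] x [ 0.994 -0.113  0.009] z [ 0.009 -0.003 -1.   ] F [ 0.  -1.3  1. ] w 50.1 q [-0.43 -0.19  2.05  0.    1.28 -0.31]
```

View pics/v1.png

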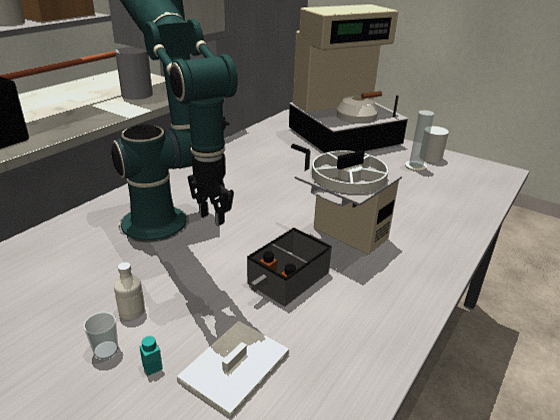

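View pics/v2.png

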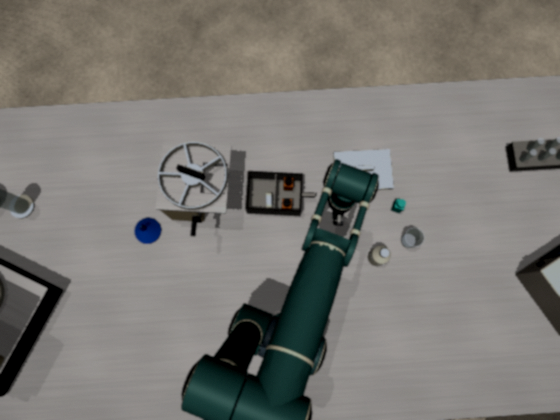

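```bash
cat >> h.py <<'E'
def rect(P): 
    r=cv2.minAreaRect((P[:,:2]*1000).astype(np.float32)); return np.round(r[0],1),np.round(r[1],1),round(r[2],1),len(P)
def lidm(n=3):
    b=cam('scene'); W=np.nanmedian(np.stack([cloud(b)]+[cloud(cam('scene')) for _ in range(n-1)]),0); return b,W
E
python3 - <<'E'
from h import *
d=np.load('/tmp/v.npz');W=d['W'];Z=W[...,2]
m=np.zeros(Z.shape,bool);m[165:222,240:308]=1
P=W[m&(Z>.09)&(Z<.108)];print('rim',rect(P), 'z',np.median(P[:,2]))
m2=np.zeros(Z.shape,bool);m2[185:205,304:320]=1
P=W[m2&(Z>.05)&(Z<.085)];print('pull',rect(P))
b,W=lidm();Z=W[...,2]
m=np.zeros(Z.shape,bool);m[318:412,176:292]=1
P=W[m&(Z>.011)&(Z<.028)&(b['pixels'].min(2)>95)]
# lid plate fit: remove outliers
print('lid',rect(P),'z',np.median(P[:,2]))
from scipy import ndimage
for q in (1,2): 
    lo=np.percentile(P,q,0);hi=np.percentile(P,100-q,0);print(lo.round(4),hi.round(4))
m[:]=0;m[338:375,215:252]=1
P=W[m&(Z>.044)&(Z<.06)];print('handle top',rect(P),np.median(P[:,2]))
E
```

```text
rim (array([529.1,  29.9]), array([199.8, 141.7]), 83.4, 364) z 0.09443585111858349
pull (array([514. , -99.1]), array([40.4, 14.9]), 82.2, 53)
lid (array([ 608.4, -314. ]), array([215.3, 156. ]), 89.5, 4862) z 0.018892301804022293
[ 0.5338 -0.4205  0.0144] [ 0.6846 -0.2101  0.0215]
[ 0.5354 -0.4194  0.0161] [ 0.6836 -0.2125  0.0211]
handle top (array([ 608.6, -314.6]), array([70.1, 17.8]), 90.0, 200) 0.04880925635100397h.py:45: RuntimeWarning: All-NaN slice encountered
  b=cam('scene'); W=np.nanmedian(np.stack([cloud(b)]+[cloud(cam('scene')) for _ in range(n-1)]),0); return b,W
```

```bash
python3 - <<'E'
from h import *
go(.6085,-.3135,.2,-.3)
b,W=lidm();Z=W[...,2]
m=np.zeros(Z.shape,bool);m[228:306,245:332]=1
P=W[m&(Z>.092)&(Z<.11)];print('rim scene',rect(P),np.median(P[:,2]))
E
```

```text
t 34.25 p [ 0.4177 -0.1607  0.2424] x [ 0.993 -0.114  0.002] z [ 0.002  0.001 -1.   ] F [-1.5  0.   0.4] w 50.2 q [-0.42 -0.19  2.05  0.    1.28 -0.31]
rot [-0.001 -0.002 -0.109]
shift after rot [0.1916 0.1518 0.0424] before rot [0.2069 0.1301 0.0427]
rim scene (array([529.5,  29.6]), array([204.8, 142.9]), 83.6, 389) 0.09431251538297036h.py:45: RuntimeWarning: All-NaN slice encountered
  b=cam('scene'); W=np.nanmedian(np.stack([cloud(b)]+[cloud(cam('scene')) for _ in range(n-1)]),0); return b,W
```

>>> {"op": "arm_command", "data": {"rows": [{"delta_rot":[0,0,-0.109],"xyz":[0,0,0],"gripper":0.05},{"delta_rot":[0,0,0],"xyz":[0.038,0.03,0],"gripper":0.05},{"delta_rot":[0,0,0],"xyz":[0.038,0.03,0],"gripper":0.05},{"delta_rot":[0,0,0],"xyz":[0.038,0.03,0.01],"gripper":0.05},{"delta_rot":[0,0,0],"xyz":[0.038,0.03,0.03],"gripper":0.05},{"delta_rot":[0,0,0],"xyz":[0.038,0.03,0.03],"gripper":0.05},{"delta_rot":[0,0,0],"xyz":[0,0,0.03],"gripper":0.05},{"delta_rot":[0,0,0],"xyz":[0,0,0],"gripper":0.05},{"delta_rot":[0,0,0],"xyz":[0,0,0],"gripper":0.05}]}}

```text
time: 35.3
tool_pos: [0.5973, -0.3042, 0.1507]
tcp_rot: [-3.14, 0.009, -0.002]
wrist_force: [-0.6, -0.5, 1.2]
width: 0.582
```

```bash
python3 - <<'E' 2>/dev/null
from h import *
b,W=lidm();Z=W[...,2]
m=np.zeros(Z.shape,bool);m[318:412,176:292]=1
P=W[m&(Z>.011)&(Z<.028)&(b['pixels'].min(2)>95)];print('lid',rect(P))
crop(b,'u1.png',170,330,270,410,4.5)
go(.6085,-.3138,.024,-.3)
E
```

```text
lid (array([ 609.2, -313.9]), array([216.3, 155.7]), 89.2, 4900)
t 35.45 p [ 0.5991 -0.3052  0.155 ] x [ 1.    -0.006  0.008] z [ 0.008 -0.002 -1.   ] F [ 0.2  0.9 -0.1] w 49.9 q [-0.51  0.31  1.69  0.    1.13 -0.5 ]
rot [ 0.002 -0.008 -0.   ]
shift after rot [0.0095 0.0085 0.131 ] before rot [0.0084 0.0082 0.1311]
```

View pics/u1.png

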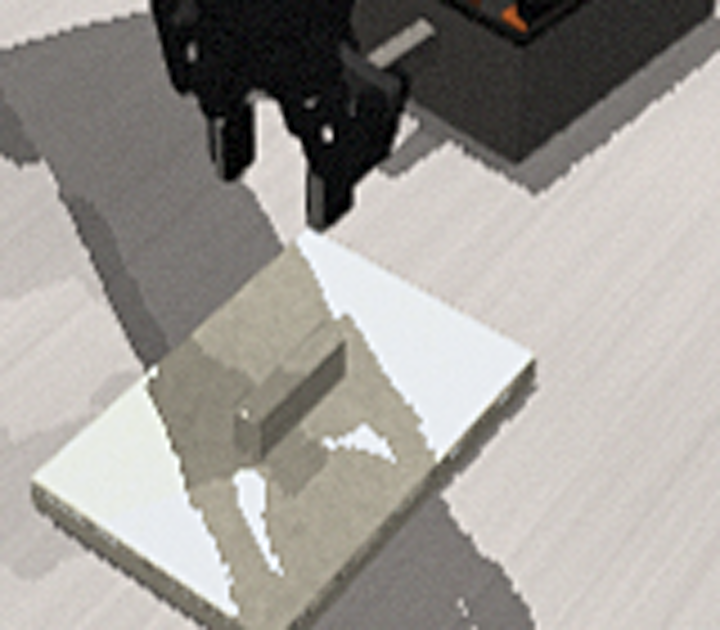

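Correct the tilt (y ≈ −0.008) and descend on the handle.

>>> {"op": "arm_command", "data": {"rows": [{"delta_rot":[0,-0.008,0],"xyz":[0.0095,0.0085,0.02],"gripper":0.05},{"delta_rot":[0,0,0],"xyz":[0,0,0.04],"gripper":0.05},{"delta_rot":[0,0,0],"xyz":[0,0,0.035],"gripper":0.05},{"delta_rot":[0,0,0],"xyz":[0,0,0.02],"gripper":0.05},{"delta_rot":[0,0,0],"xyz":[0,0,0.012],"gripper":0.05},{"delta_rot":[0,0,0],"xyz":[0,0,0],"gripper":0.05},{"delta_rot":[0,0,0],"xyz":[0,0,0],"gripper":0.05}]}}

```text
time: 36.15
tool_pos: [0.6087, -0.3143, 0.0277]
tcp_rot: [3.139, -0.009, -0.0]
wrist_force: [-0.1, -0.4, -0.5]
width: 0.588
```

```bash
python3 - <<'E' 2>/dev/null
from h import *
go(.6085,-.3138,.024,-.3)
E
```

```text
t 36.15 p [ 0.6087 -0.3143  0.0277] x [ 1.    -0.006 -0.   ] z [-0.    -0.002 -1.   ] F [-0.1 -0.4 -0.5] w 50.2 q [-0.51  0.46  1.74 -0.    0.94 -0.5 ]
rot [ 0.002  0.    -0.001]
shift after rot [-0.0002 -0.0005  0.0037] before rot [-0.0002 -0.0005  0.0037]
```

>>> {"op": "arm_command", "data": {"rows": [{"delta_rot":[0,0,0],"xyz":[0,0,0],"gripper":0.008},{"delta_rot":[0,0,0],"xyz":[0,0,0],"gripper":0.008},{"delta_rot":[0,0,0],"xyz":[0,0,0],"gripper":0.008},{"delta_rot":[0,0,0],"xyz":[0,0,0],"gripper":0.008},{"delta_rot":[0,0,0],"xyz":[0,0,0],"gripper":0.008},{"delta_rot":[0,0,0],"xyz":[0,0,-0.02],"gripper":0.008},{"delta_rot":[0,0,0],"xyz":[0,0,-0.03],"gripper":0.008},{"delta_rot":[0,0,0],"xyz":[0,0,-0.04],"gripper":0.008},{"delta_rot":[0,0,0],"xyz":[0,0,-0.04],"gripper":0.008},{"delta_rot":[0,0,0],"xyz":[0,0,-0.02],"gripper":0.008}], "force": 80}}

```text
time: 37.15
tool_pos: [0.6093, -0.3145, 0.1796]
tcp_rot: [3.139, -0.009, 0.002]
wrist_force: [0.8, -1.0, -1.4]
width: 0.169
```

```bash
python3 - <<'E' 2>/dev/null
from h import *
b,W=lidm();Z=W[...,2]
crop(b,'u2.png',150,350,210,410,3.5)
go(.5293,.0297,.175,-6.5)
E
```

```text
t 37.3 p [ 0.6087 -0.3141  0.1771] x [ 1.    -0.006 -0.   ] z [-0.    -0.002 -1.   ] F [ 0.3  0.2 -2.9] w 14.3 q [-0.51  0.32  1.64 -0.    1.19 -0.51]
rot [ 0.002 -0.     0.108]
shift after rot [-0.1178 -0.3326  0.0021] before rot [-0.0814 -0.3433  0.0013]
```

View pics/u2.png

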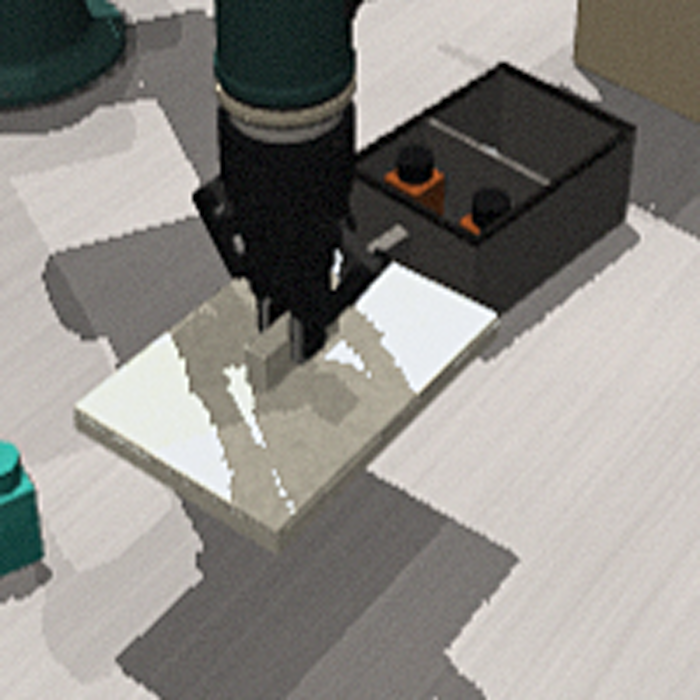

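>>> {"op": "arm_command", "data": {"rows": [{"delta_rot":[0,0,0.108],"xyz":[0,0,0],"gripper":0.008},{"delta_rot":[0,0,0],"xyz":[-0.013,-0.037,0],"gripper":0.008},{"delta_rot":[0,0,0],"xyz":[-0.013,-0.037,0],"gripper":0.008},{"delta_rot":[0,0,0],"xyz":[-0.013,-0.037,0],"gripper":0.008},{"delta_rot":[0,0,0],"xyz":[-0.013,-0.037,0],"gripper":0.008},{"delta_rot":[0,0,0],"xyz":[-0.013,-0.037,0],"gripper":0.008},{"delta_rot":[0,0,0],"xyz":[-0.013,-0.037,0],"gripper":0.008},{"delta_rot":[0,0,0],"xyz":[-0.013,-0.037,0],"gripper":0.008},{"delta_rot":[0,0,0],"xyz":[-0.013,-0.037,0],"gripper":0.008},{"delta_rot":[0,0,0],"xyz":[-0.013,-0.037,0],"gripper":0.008},{"delta_rot":[0,0,0],"xyz":[0,0,0],"gripper":0.008},{"delta_rot":[0,0,0],"xyz":[0,0,0],"gripper":0.008}]}}

```text
time: 38.5
tool_pos: [0.5275, 0.0312, 0.1729]
tcp_rot: [3.135, -0.175, -0.012]
wrist_force: [0.2, -0.9, -2.7]
width: 0.173
```

```bash
python3 - <<'E' 2>/dev/null
from h import *
go(.5293,.0297,.13,-6.5)
b,W=lidm(4);Z=W[...,2]
crop(b,'u3.png',210,370,170,310,4.5)
m=np.zeros(Z.shape,bool);m[150:330,200:380]=1
h=np.nanmedian(Z[m&(b['pixels'].min(2)>110)&(Z>.12)&(Z<.19)]);print('plate z',h)
P=W[m&(abs(Z-h)<.007)&(b['pixels'].min(2)>70)];print('lid',rect(P))
np.save('/tmp/lid.npy',P)
A=np.c_[P[:,:2]-P[:,:2].mean(0),np.ones(len(P))];print('plane',np.linalg.lstsq(A,P[:,2],rcond=None)[0])
a=cam('top');crop(a,'u4.png',210,350,130,250,5)
E
```

```text
t 38.5 p [0.5275 0.0312 0.1729] x [ 0.994 -0.111 -0.007] z [-0.007 -0.001 -1.   ] F [ 0.2 -0.9 -2.7] w 14.7 q [ 0.01  0.04  1.97 -0.    1.14  0.12]
rot [0.002 0.007 0.002]
shift after rot [0.0019 0.0013 0.0429] before rot [0.0022 0.0012 0.0428]
plate z 0.16468411361797944
lid (array([539.2, 103.9]), array([365.5, 214.8]), 84.2, 2242)
plane [-0.00885998  0.00462965  0.16442889]
```

View pics/u3.png

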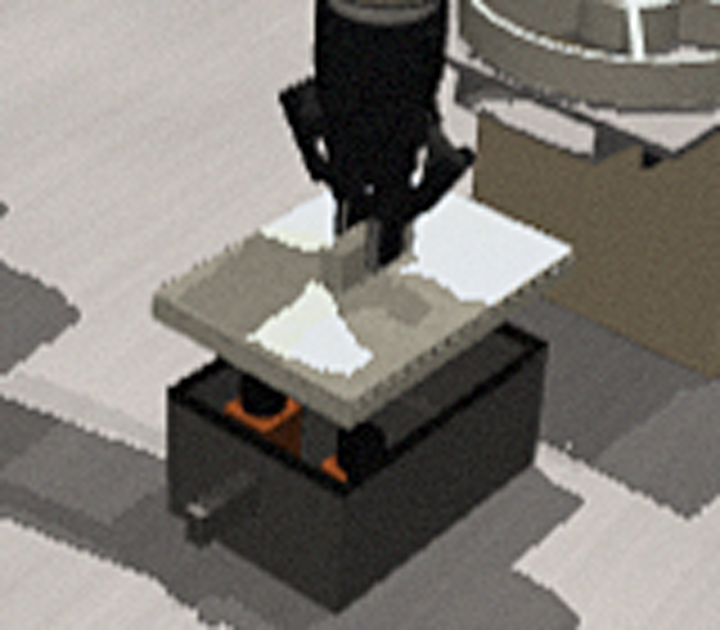

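```bash
python3 - <<'E' 2>/dev/null
from h import *
P=np.load('/tmp/lid.npy'); 
u=np.array([.9936,-.1132]);v=np.array([.1132,.9936])
k=(P[:,1]<.16)&(P[:,1]>-.1)&(P[:,0]<.63)&(P[:,0]>.43);P=P[k];print(rect(P))
X=P[:,:2]@u;Y=P[:,:2]@v
for s in np.linspace(X.min(),X.max(),5): pass
c=np.array([.5275,.0312]);print('rel tcp x range',np.percentile(X-c@u,[.2,1,99,99.8]).round(4),'y',np.percentile(Y-c@v,[.2,1,99,99.8]).round(4))
t=np.array([.5293,.0297]);print('tub rel tcp',(t-c)@u,(t-c)@v)
A=np.c_[P[:,:2]-P[:,:2].mean(0),np.ones(len(P))];print('plane',np.linalg.lstsq(A,P[:,2],rcond=None)[0])
E
```

```text
(array([529.5,  30. ]), array([216.4, 154.7]), 83.7, 2202)
rel tcp x range [-0.0745 -0.0727  0.0783  0.0788] y [-0.1083 -0.1076  0.1028  0.1056]
tub rel tcp 0.0019582800000000236 -0.0012866399999999951
plane [-0.00860568  0.00479097  0.16442616]
```

View pics/u4.png

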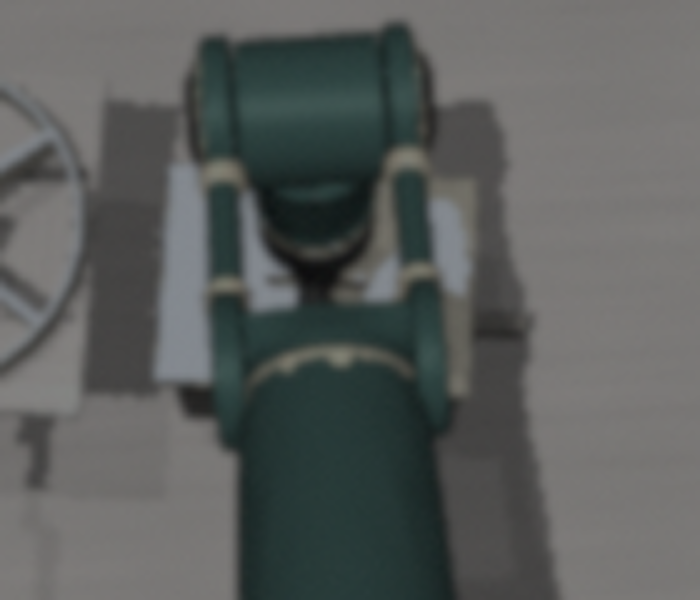

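>>> {"op": "arm_command", "data": {"rows": [{"delta_rot":[0,0.007,0],"xyz":[0,0,0.01],"gripper":0.008},{"delta_rot":[0,0,0],"xyz":[0,0,0.014],"gripper":0.008},{"delta_rot":[0,0,0],"xyz":[0,0,0.012],"gripper":0.008},{"delta_rot":[0,0,0],"xyz":[0,0,0],"gripper":0.008},{"delta_rot":[0,0,0],"xyz":[0,0,0],"gripper":0.008}]}}

```text
time: 39.25
tool_pos: [0.5288, 0.0304, 0.1384]
tcp_rot: [3.135, -0.179, 0.003]
wrist_force: [0.2, 0.2, -1.7]
width: 0.163
```

```bash
cat >> h.py <<'E'
def lidfit(lo,hi):
    b,W=lidm(4);Z=W[...,2]
    m=np.zeros(Z.shape,bool);m[150:330,200:380]=1
    Q=W[m&(b['pixels'].min(2)>110)&(Z>lo)&(Z<hi)&(W[...,1]<.16)];h=np.median(Q[:,2])
    P=W[m&(abs(Z-h)<.007)&(b['pixels'].min(2)>70)];P=P[(P[:,1]<.16)&(P[:,1]>-.1)&(P[:,0]<.63)&(P[:,0]>.43)]
    A=np.c_[P[:,:2]-P[:,:2].mean(0),np.ones(len(P))];print('h',h,'lid',rect(P),'plane',np.linalg.lstsq(A,P[:,2],rcond=None)[0].round(4)); return b
E
python3 - <<'E' 2>/dev/null
from h import *
go(.5293,.0297,.13,-6.5)
lidfit(.09,.16)
E
```

```text
t 39.25 p [0.5288 0.0304 0.1384] x [ 0.994 -0.114  0.002] z [ 0.002 -0.001 -1.   ] F [ 0.2  0.2 -1.7] w 13.9 q [ 0.01  0.07  2.01 -0.    1.06  0.13]
rot [ 0.001 -0.002 -0.001]
shift after rot [0.0006 0.0007 0.0084] before rot [0.0005 0.0007 0.0084]
h 0.13060605925326402 lid (array([530.9,  29.8]), array([214.2, 155.2]), 83.6, 2187) plane [0.0003 0.005  0.1304]
```

>>> {"op": "arm_command", "data": {"rows": [{"delta_rot":[0,0,0],"xyz":[-0.001,0,0.002],"gripper":0.008},{"delta_rot":[0,0,0],"xyz":[0,0,0.004],"gripper":0.008},{"delta_rot":[0,0,0],"xyz":[0,0,0.004],"gripper":0.008},{"delta_rot":[0,0,0],"xyz":[0,0,0.004],"gripper":0.008},{"delta_rot":[0,0,0],"xyz":[0,0,0.004],"gripper":0.008},{"delta_rot":[0,0,0],"xyz":[0,0,0.002],"gripper":0.008},{"delta_rot":[0,0,0],"xyz":[0,0,0],"gripper":0.008}]}}

```text
time: 40.15
tool_pos: [0.5282, 0.0305, 0.1189]
tcp_rot: [3.135, -0.179, 0.005]
wrist_force: [0.7, 0.0, -2.4]
width: 0.169
```

```bash
python3 - <<'E' 2>/dev/null
from h import *
go(.5293,.0297,.11,-6.5)
b=lidfit(.08,.16)
crop(b,'u5.png',210,370,170,310,4.5)
E
```

```text
t 40.15 p [0.5282 0.0305 0.1189] x [ 0.994 -0.114  0.003] z [ 0.003 -0.001 -1.   ] F [ 0.7  0.  -2.4] w 14.5 q [ 0.01  0.09  2.03 -0.    1.02  0.13]
rot [ 0.001 -0.003 -0.001]
shift after rot [0.0011 0.0007 0.0089] before rot [0.0011 0.0007 0.0089]
h 0.11054860570948616 lid (array([529.5,  30.8]), array([217.3, 155.7]), 83.3, 2196) plane [0.0014 0.0037 0.1103]
```

View pics/u5.png

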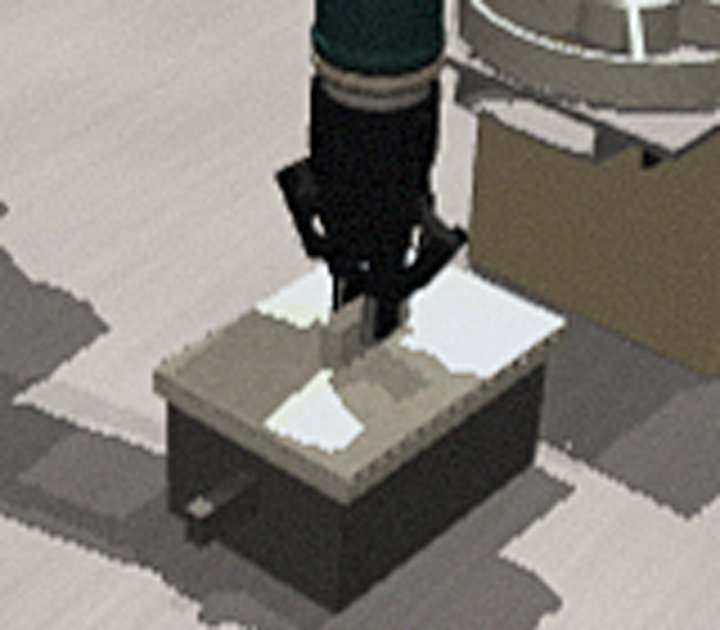

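>>> {"op": "arm_command", "data": {"rows": [{"delta_rot":[0,0,0],"xyz":[0,0,0.003],"gripper":0.008},{"delta_rot":[0,0,0],"xyz":[0,0,0.003],"gripper":0.008},{"delta_rot":[0,0,0],"xyz":[0,0,0.003],"gripper":0.008},{"delta_rot":[0,0,0],"xyz":[0,0,0.002],"gripper":0.008},{"delta_rot":[0,0,0],"xyz":[0,0,0],"gripper":0.008}]}}

```text
time: 40.85
tool_pos: [0.5286, 0.0305, 0.1094]
tcp_rot: [3.135, -0.179, 0.005]
wrist_force: [-2.8, 0.1, 5.8]
width: 0.168
```

>>> {"op": "arm_command", "data": {"rows": [{"delta_rot":[0,0,0],"xyz":[0,0,0.002],"gripper":0.008},{"delta_rot":[0,0,0],"xyz":[0,0,0.002],"gripper":0.008},{"delta_rot":[0,0,0],"xyz":[0,0,0],"gripper":0.008},{"delta_rot":[0,0,0],"xyz":[0,0,0],"gripper":0.008}]}}

```text
time: 41.25
tool_pos: [0.5288, 0.0305, 0.1093]
tcp_rot: [3.135, -0.179, 0.005]
wrist_force: [-12.5, -0.5, 27.9]
width: 0.169
```

>>> {"op": "arm_command", "data": {"rows": [{"delta_rot":[0,0,0],"xyz":[0,0,-0.002],"gripper":0.008},{"delta_rot":[0,0,0],"xyz":[0,0,0],"gripper":0.04},{"delta_rot":[0,0,0],"xyz":[0,0,0],"gripper":0.04},{"delta_rot":[0,0,0],"xyz":[0,0,0],"gripper":0.04},{"delta_rot":[0,0,0],"xyz":[0,0,-0.03],"gripper":0.04},{"delta_rot":[0,0,0],"xyz":[0,0,-0.05],"gripper":0.04},{"delta_rot":[0,0,0],"xyz":[0,0,-0.05],"gripper":0.04},{"delta_rot":[0,0,0],"xyz":[-0.03,0,-0.05],"gripper":0.04},{"delta_rot":[0,0,0],"xyz":[-0.04,0,0],"gripper":0.04},{"delta_rot":[0,0,0],"xyz":[-0.04,0,0],"gripper":0.04}]}}

```text
time: 42.25
tool_pos: [0.4233, 0.0429, 0.2808]
tcp_rot: [3.136, -0.18, 0.012]
wrist_force: [0.2, -0.2, -0.9]
width: 0.468
```

```bash
python3 - <<'E' 2>/dev/null
from h import *
st()
b=lidfit(.07,.14)
crop(b,'u6.png',210,370,170,310,4.5)
a=cam('top');W=np.nanmedian(np.stack([cloud(cam('top')) for _ in range(5)]),0);Z=W[...,2];Q=W[(Z>.085)&(Z<.115)&(W[...,0]>.45)&(W[...,0]<.61)&(W[...,1]>-.09)&(W[...,1]<.15)];print('top med z',np.median(Q[:,2]),rect(Q))
cv2.imwrite('pics/u7.png',np.clip((a['pixels'][:,:,::-1].astype(float)-30)*1.6,0,255).astype(np.uint8))
E
```

```text
t 42.25 p [0.4233 0.0429 0.2808] x [ 0.993 -0.114  0.008] z [ 0.008 -0.001 -1.   ] F [ 0.2 -0.2 -0.9] w 39.9 q [ 0.04 -0.26  2.04 -0.    1.36  0.16]
h 0.10067489090316939 lid (array([529.8,  30.1]), array([215.8, 156.1]), 83.6, 2436) plane [-0.0014  0.0025  0.1005]
top med z 0.10147488152411865 (array([526.1,  33.7]), array([217.3, 149.4]), 86.0, 512)
```

View pics/u6.png

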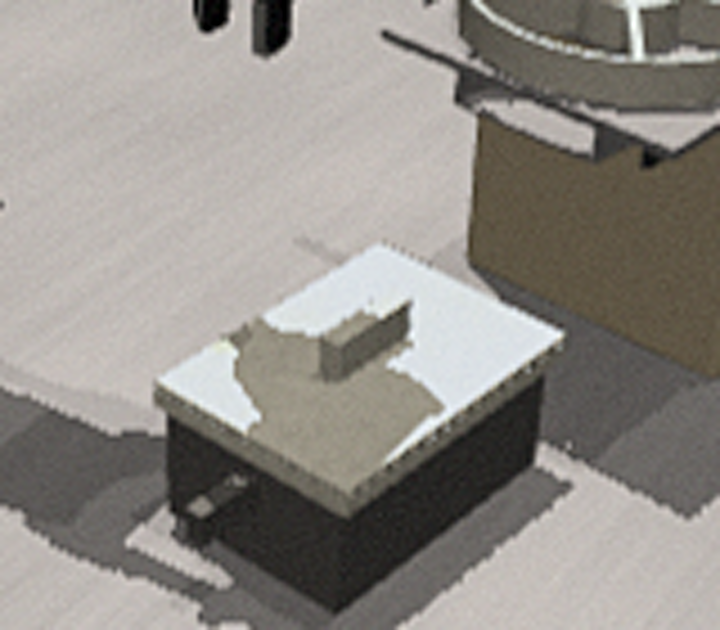

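View pics/u7.png

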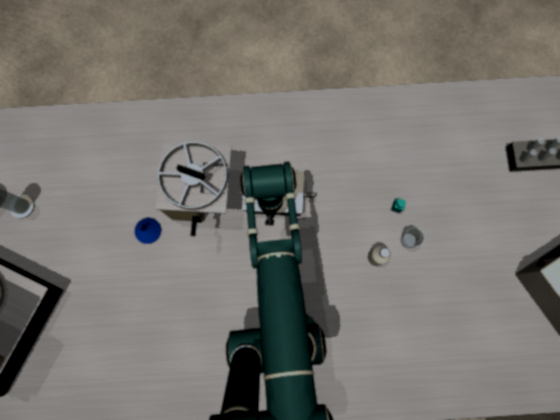

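```bash
python3 - <<'E'
from h import *
st(); print(bot.finish_job())
E
```

```text
t 42.75 p [0.4237 0.0427 0.2786] x [ 0.993 -0.114  0.003] z [ 0.003 -0.001 -1.   ] F [ 0.4  0.  -0.1] w 39.6 q [ 0.04 -0.25  2.04 -0.    1.36  0.16]
the job is handed in; nothing more can be done
None
```

The job is handed in at 42.75 s. The tub is packed, drawn out about 82 mm, and the lid is pressed down; no verdict was reported.

- **Bottles:** The two amber bottles on the bench stand in the bottle bay. The turquoise look-alike and the bystanders were left alone.
- **Pucks:** I found only one puck. I turned the wheel 72° to bring it over the hole, then tipped the pan fully and held it for about a second. The puck landed in the +y bay, standing on its edge, with its top about 61 mm up. After that, all five pockets looked empty in the picture and in the depth image.
- **Lid:** At the last press the wrist read 28 N with no further travel, so the lid was on its stop. The plate top then read 100.5 mm (scene camera) and 101.5 mm (top camera), against 102 mm seated and 108 mm unpressed. It is level to about 0.5 mm across its length. The gripper is clear and touching nothing.

Some readings disagreed or were not as expected:
- **Puck depth:** The depth image did not show the puck's flat top in its pocket, only an edge crescent. My check that no second puck is left relies on seeing no other crescent.
- **Rim height:** The open rim read 94 mm, not the 102 mm of the seal's top.
- **Forces:** Placing the bottles brought light contact, about 11 N and 6 N, probably with the tub's -y wall. The final lid press carried about 12 N sideways.

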